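Load the crucible drying cabinet, hang its lift-off door and bolt it

TASK

Put the washed crucibles away to dry: draw the cabinet's tray fully out, stand each crucible that is here upright in a tray recess of its own, and slide the tray fully home. Then take the cabinet's door from the draining rack, lower it so that both its knuckles drop fully over the two hinge pins, draw the slide bolt out, swing the door shut and push the bolt fully home. Leave the spatula, the vial and the pen where they lie.

Things in the scene. Friction and masses are not known exactly. Their poses are not given: they have to be found in the camera images.
- cabinet: Low white drying cabinet, fixed. Origin at bench level under the opening's middle; x to its back, y to its left, z up. Walls x -65 (front face) to 65 mm, y -150 to 107 mm, roof 80 to 88 mm high. Opening y -83 to 83 mm, from 14 mm up to the roof. Right of it a column carries the bolt and a stop strip 4.5 mm proud of the front face, on which the shut door rests
- tray (a joint): Pull-out crucible tray: 0 = fully home, 0.10 m = fully out (a stop), moving toward the cabinet's -x. It moves stiffly (about 2 N) and stays where it is left. Partly out at the start. If it is not home, the door cannot shut
- hole_0 (a point): Centre of the tray's right-hand recess, in the tray's top face, 30 mm above the bench. Round recess, 32 mm across, 6 mm deep, flat floor; moves with the tray. Axes as the cabinet's. With the tray fully out it lies 57 mm in front of the cabinet's front face, with the tray home 43 mm behind it
- hole_1 (a point): Centre of the tray's middle recess, as hole_0, 54 mm to the left of it
- hole_2 (a point): Centre of the tray's left-hand recess, as hole_0, 108 mm to the left of it
- lug_right (a point): Upright lug on the tray's front edge for pulling and pushing it, between the right and middle recesses: 8 mm thick along the cabinet's x, 22 mm wide along its y, top 62 mm above the bench. This point is on its middle plane, 52 mm above the bench. With the tray home the lug's front face stands 1 mm in front of the cabinet's front face
- lug_left (a point): The same lug between the middle and left recesses
- bolt (a joint): Detented slide bolt right of the opening: 0 = home (its round, tapered 10 mm bar reaches 16 mm across the door's free edge, in front of the shut door, or in the way of an open one), 0.024 m = fully out (clear of the door by 8 mm). Slides level, out toward the cabinet's -y. A detent holds it at both ends; about 3 N carries it over the middle, then it snaps on to the end. Home at the start
- bolt_knob (a point): Upright round black knob of the slide bolt, 13 mm across; this point is on its axis, 66 mm above the bench, 10 mm below its top. It moves with the bolt and stands 47 mm in front of the cabinet's front face
- pin_low (a point): Lower hinge pin, left of the opening, upright, fixed to the cabinet, 10.5 mm in front of its front face. This point is on the pin's axis at its foot, on the bracket on which the door's lower knuckle comes to rest, 17 mm above the bench. Pin 8 mm across, 14 mm tall, the upper 5 mm tapered to 3 mm
- pin_high (a point): Upper hinge pin, the same, straight above the lower one, foot 68 mm above the bench. Its bracket is 6 mm thick, so the lower knuckle can only come in between the two brackets from the front, with the door 16 to 30 mm above its hung height, and is then lowered
- door_grip (a point): Grip tab (9 mm thick, 54 mm long, 27 mm tall) on top of the loose white lift-off door; the point is 86 mm above the door's lower edge. Axes: x through the thickness (outer side -x), y toward the hinge side, z up. Panel 10 x 180 x 71 mm, 0.22 kg. Stands upright in the rack at the start. Hung, its lower edge is 15 mm above the bench; it swings freely, opening 110 degrees and more
- knuckle_low (a point): Centre of the lower mouth of the door's lower knuckle, a sleeve 11 mm tall, 17 mm outside, with a 10 mm bore, at the hinge side; axes as door_grip. It lies 104 mm along the door's +y from door_grip and 84 mm below it. Hung, it coincides with pin_low
- knuckle_high (a point): The same for the door's upper knuckle, 51 mm above the lower one. Hung, it coincides with pin_high
- door_edge (a point): Middle of the door's free edge, 86 mm from door_grip along the door's -y and 50 mm below it; 190 mm from the hinge axis
- rack: White draining rack, fixed, 110 x 150 mm, its base 10 mm high; the door stands on the base between two pairs of upright steel rods whose tops are 51 mm above the bench. Origin: at bench level under the door's slot; its y axis runs along the slot
- crucible_a_center (a point): White porcelain crucible, an open tapered cup: rim 47 mm across, foot 26 mm across, 36 mm high, 40 g; z axis up when it stands. Point on its axis half-way up (18 mm above the foot). May be absent. Seated in a tray recess this point is 12 mm above the tray's top face. Take it across the rim
- crucible_b_center (a point): White porcelain crucible, an open tapered cup: rim 47 mm across, foot 26 mm across, 36 mm high, 40 g; z axis up when it stands. Point on its axis half-way up (18 mm above the foot). May be absent. Seated in a tray recess this point is 12 mm above the tray's top face. Take it across the rim
- crucible_c_center (a point): Smaller white porcelain crucible, an open tapered cup: rim 43 mm across, foot 24 mm across, 33 mm high, 40 g; z axis up when it stands. Point on its axis half-way up (16.5 mm above the foot). May be absent. Seated in a tray recess this point is 10.5 mm above the tray's top face. Take it across the rim
- crucible_d_center (a point): Smaller white porcelain crucible, an open tapered cup: rim 43 mm across, foot 24 mm across, 33 mm high, 40 g; z axis up when it stands. Point on its axis half-way up (16.5 mm above the foot). May be absent. Seated in a tray recess this point is 10.5 mm above the tray's top face. Take it across the rim
- spatula_1: Lab spatula lying among the crucibles, 180 x 12 x 9 mm, origin under its middle, long axis x. Not to be disturbed
- vial_a: Capped sample vial, 21 mm across, 52 mm tall, standing; origin under its middle. Not to be disturbed
- pen: Green ball pen lying on the bench, 12 x 145 x 9 mm, origin under the middle, long axis y. Not to be disturbed
Not all that is in view belongs to the job. What is shaped like the part that bears crucible_d_center but brown or red is not meant.

How it is judged (in metres and radians):
On the way, in this order (a step that is already met when the one before it is completed fails the run):
1. every crucible here is seated upright in a tray recess and the tray is fully home ((horizontal distance between crucible_a_center and hole_0 below 0.006 m or horizontal distance between crucible_a_center and hole_1 below 0.006 m or horizontal distance between crucible_a_center and hole_2 below 0.006 m) and z of each of crucible_a_center, crucible_b_center, crucible_c_center, crucible_d_center in the frame of hole_1 below 0.0145 m and angle between each of crucible_a_center, crucible_b_center, crucible_c_center, crucible_d_center's own z axis and vertical below 0.2 rad and (horizontal distance between crucible_b_center and hole_0 below 0.006 m or horizontal distance between crucible_b_center and hole_1 below 0.006 m or horizontal distance between crucible_b_center and hole_2 below 0.006 m) and (horizontal distance between crucible_c_center and hole_0 below 0.006 m or horizontal distance between crucible_c_center and hole_1 below 0.006 m or horizontal distance between crucible_c_center and hole_2 below 0.006 m) and (horizontal distance between crucible_d_center and hole_0 below 0.006 m or horizontal distance between crucible_d_center and hole_1 below 0.006 m or horizontal distance between crucible_d_center and hole_2 below 0.006 m) and value of joint tray below 0.005 m), for 0.2 s.
2. the door hangs on both pins and is swung shut, with the bolt drawn out (horizontal distance between knuckle_low and pin_low below 0.005 m and horizontal distance between knuckle_high and pin_high below 0.005 m and z of knuckle_low in the frame of pin_low below 0.004 m and z of knuckle_high in the frame of pin_high below 0.004 m and x of door_edge in the frame of cabinet above -0.085 m and y of door_edge in the frame of cabinet below -0.05 m and value of joint bolt above 0.016 m), for 0.2 s.
At the end, for the whole second after the job is handed in: Each crucible is upright (0.2 rad) in a tray recess, centred within 6 mm; the tray is home within 5 mm; both knuckles are over their pins, within 5 mm sideways and 4 mm of the foot; the door is shut, its free edge within 10 mm of its shut place; the bolt is home within 4 mm (all of step 1 and horizontal distance between knuckle_low and pin_low below 0.005 m and horizontal distance between knuckle_high and pin_high below 0.005 m and z of knuckle_low in the frame of pin_low below 0.004 m and z of knuckle_high in the frame of pin_high below 0.004 m and x of door_edge in the frame of cabinet above -0.085 m and y of door_edge in the frame of cabinet below -0.05 m and value of joint bolt below 0.004 m and velocity of joint bolt below 0.02 m/s); the robot touches nothing.
It fails at once if the spatula is pushed more than 3 cm away (distance of spatula_1 from where it was at the start of the episode above 0.03 m).
It fails at once if the vial is pushed more than 3 cm away (distance of vial_a from where it was at the start of the episode above 0.03 m).
It fails at once if the pen is pushed more than 3 cm away (distance of pen from where it was at the start of the episode above 0.03 m).
Of crucible_a, crucible_b, crucible_c, crucible_d only 2 to 3 are there at a start; the rules pass over those that are not, and their reading is None.
At some moment in a run one of door may be knocked a few centimetres aside while the robot is not near it.
It also fails if it takes over 210 s, if anything falls off the work surface, if the arm or the gripper's body presses on something with over 40 N, if the wrist force passes 120 N, or if a joint passes its speed limit or range.

ROBOT

A 6-joint arm with a two-finger parallel gripper is mounted at the origin on a cart in front of the work surface, level with it; the furniture and walls round the work are solid. World frame = base frame: x ahead of the robot, y to its left, z up, the work surface at z = 0. Lengths are in mm, angles in rad, forces in N, time in s.
With the tool pointing down it reaches from about 350 to 875 mm from the base axis. Payload 4.2 kg.
Tool frame: the origin (TCP) lies where the fingers leave the gripper's body, on its centre line; the fingertips stand 73 mm ahead of it and the grasp point (between the pads) lies 54 mm ahead of it; z points along the fingers, y is the direction in which the jaws open and shut (so a half turn about z gives the same grasp; the last joint's range is limited). The gripper opens to 85 mm and grips with 20 to 120 N. Pads are 22 mm wide; open, the fingers measure 114 mm over their backs; the gripper's body (76 mm by 85 mm) begins 54 mm behind the grasp point. The pads swing forward as they close: fully open they stand 13 mm farther back than shut.
Start: joints at [1.561, 0.385, 0.008, 0, -1.194, -0.259], TCP at [165.952, 602.544, 303.912] pointing down, gripper open.
Joint ranges: [-3.14, 3.14], [-1.21, 2.06], [-1.07, 1.41], [-3.16, 2.05], [-2.99, -0.16], [-3.1, 3.1]. Speed limits (rad/s): [2.79, 2.79, 3.14, 3.14, 3.14, 3.14].

INTERFACE

Orientations are given as a unit quaternion [x, y, z, w].
In Python, from bench import arm gives the robot as it stands.
- The arm moves only by the tool apply_moves, never from a script. Its argument "increments" is a list that holds one entry, the list of rows, each a list of 7 numbers: the shift along the tool's x, y, z scaled (see below), then the turn, a rotation vector about the tool's x, y, z scaled (see below), then the gripper's target within -1 to 1 (fully open at 1, half-way at 0, shut at -1). A call has 1 to 10 rows; each row is the pose to reach, as a shift and turn from the pose commanded when the call began, along the tool's axes at that moment; what a row does not reach only later rows make up. The controller multiplies each number of a shift by 100 mm and each number of a turn by 0.5 rad. A row lasts 1/10 s, in which the tool goes at most 50 mm and 8.59 degrees, less where a joint would pass 70% of its speed; a pose out of reach is approached as far as the arm can. A call with a number of a shift or a turn outside -1 to 1 is refused whole. A call with a gripper value outside its range is refused whole. The fingers move at their own pace and stop on an object; the grip force is fixed at half the most. Time passes only in rows, so rows that repeat a pose let the fingers close. It gives the time, the measured TCP pose, the force and the opening at its end, in the units of the state.
- arm.read_state(): the state, without advancing time (a new reading comes with each control period).
- arm.get_image(name): name is "scene" or "top" or "wrist"; returns a dict with "img" (480x640x3 uint8, red, green, blue), "fx", "fy", "cx", "cy" (pixels), "pose" (4x4, takes a point from camera to world coordinates). Camera axes: x right, y up, looking along -z (the intrinsics and any distortion apply to the point x, -y, -z); pixel columns grow to the right and rows downward; lengths in mm; the calibration is good to about 2 mm. A picture is of the moment at which its call begins. There is no depth.
- arm.job_done(): hands the job in, once; it reports no verdict.
Trained networks look in a picture, given as the dict that the camera call returned (one of the last four; its "shot" number tells which), for a name from the list of things; names that differ only in an ending like _2 or _b are one class to them, and where a whole thing is asked for, a point or a joint stands for the part that bears it (a point fixed in the world has none). Each returns a list of dicts, best first, with "conf" (0 to 1); they miss things now and then, are a little off and sometimes report something else, mostly with a low value. They report only what shows in the picture. A call takes as long as a camera call. They do not tell look-alikes from the thing itself.
- arm.outline_of(label, picture): "pixels" (480x640 bool, what is visible of it) and "box" ([centre column, centre row, width, height] in pixels, round what is visible of it).
- arm.mark_of(label, picture): "at" ([column, row] in pixels: a listed point, or the origin of a listed thing).
The state is a dict: "clock": time; "joints": joint angles; "joint_vel": joint speeds; "joint_efforts": joint torques, N m; "position": TCP position; "ee_rot": TCP orientation; "contact_force": force on the tool from outside, world axes, zero at the start; "wrist_torque": the same for the moment, N m; "gripper_width": finger opening in mm.
Only numpy, scipy, OpenCV 4.12 (cv2) and the standard library are available. Lean on these libraries where they do the work, as an engineer would, in place of code of your own. Each camera call takes 0.05 s, during which the arm holds its last target.

## Working session

There is one attempt and no reset: what is moved stays moved. The work goes in short steps, Python scripts to look and compute and a tool call to move; the robot and the scene stay as the last step left them, time stands still between calls to the robot, and variables do not carry over. Pictures are saved under pics/ and viewed, and the job is handed in when it is done.

Besides the shell and the picture viewer there is one more tool, called after "Emit:" as name(argument=value, ...) on one line, values as JSON. apply_moves: Moves the arm, as the interface text tells. Shifts and turns lie within -1 to 1; 1 stands for 100 mm of shift or 0.5 rad of turn. Its arguments: {"type":"object","properties":{"increments":{"type":"array"}},"required":["increments"]}

```bash
ls; mkdir -p pics; python3 - <<'E'
from bench import arm
import cv2
s=arm.read_state();print(s)
for n in ["scene","top","wrist"]:
    p=arm.get_image(n);cv2.imwrite(f"pics/{n}0.png",p["img"][:,:,::-1]);print(n,p["fx"],p["fy"],p["cx"],p["cy"],p["pose"],[k for k in p])
E
```

```text
pics
{'clock': 0.0, 'joints': array([ 1.56057924e+00,  3.85536037e-01,  6.62932867e-03, -5.10114790e-04,
       -1.19399506e+00, -2.58602199e-01]), 'joint_vel': array([-3.11564327e-04,  8.86350727e-04,  1.02854753e-03, -2.26194462e-03,
       -1.16562262e-03, -9.38132959e-05]), 'joint_efforts': array([ 2.11373972e-04, -3.92287660e+01,  1.88396770e+01,  4.18592423e+00,
       -4.58639493e-03,  4.32819945e-06]), 'position': array([165.85395972, 602.14836181, 302.83352046]), 'ee_rot': array([ 9.90967424e-01, -1.34098472e-01, -1.04834964e-04,  1.07398016e-03]), 'contact_force': array([ 0.72642436, -0.14139463,  0.19042397]), 'wrist_torque': array([ 0.05208911,  0.09961483, -0.05786932]), 'gripper_width': 85.36952804411527}
scene 586.4050727808569 586.4050727808569 307.5207398082377 246.84844311150175 [[-4.67459671e-01  4.04453466e-01 -7.86065424e-01 -5.59335819e+02]
 [-8.83952414e-01 -2.03327025e-01  4.21053738e-01  5.59888205e+02]
 [ 1.04682993e-02  8.91670071e-01  4.52564802e-01  7.16999277e+02]
 [ 0.00000000e+00  0.00000000e+00  0.00000000e+00  1.00000000e+00]] ['img', 'fx', 'fy', 'cx', 'cy', 'pose', 'shot']
top 619.8969256663471 619.8969256663471 313.7212904746678 244.07063939052998 [[-1.05876784e-02  9.81546994e-01 -1.90927736e-01  2.06936421e+02]
 [-9.99819219e-01 -1.34073166e-02 -1.34823100e-02 -3.55247171e+01]
 [-1.57933495e-02  1.90750474e-01  9.81511501e-01  1.61512194e+03]
 [ 0.00000000e+00  0.00000000e+00  0.00000000e+00  1.00000000e+00]] ['img', 'fx', 'fy', 'cx', 'cy', 'pose', 'shot']
wrist 355.46603536653527 355.46603536653527 321.9302721520121 241.37060567396026 [[-2.65386745e-01  9.17591944e-01  2.95964355e-01  2.41765428e+02]
 [-9.64140818e-01 -2.53062098e-01 -7.99503410e-02  5.82441167e+02]
 [ 1.53557175e-03 -3.06569076e-01  9.51847174e-01  3.72595547e+02]
 [ 0.00000000e+00  0.00000000e+00  0.00000000e+00  1.00000000e+00]] ['img', 'fx', 'fy', 'cx', 'cy', 'pose', 'shot']
```

View pics/scene0.png

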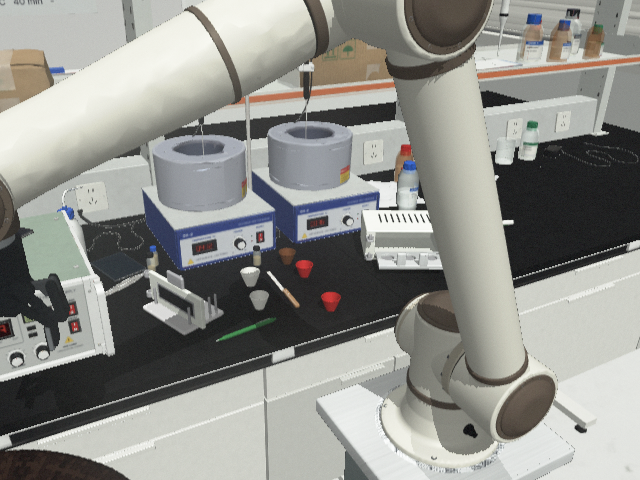

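View pics/top0.png

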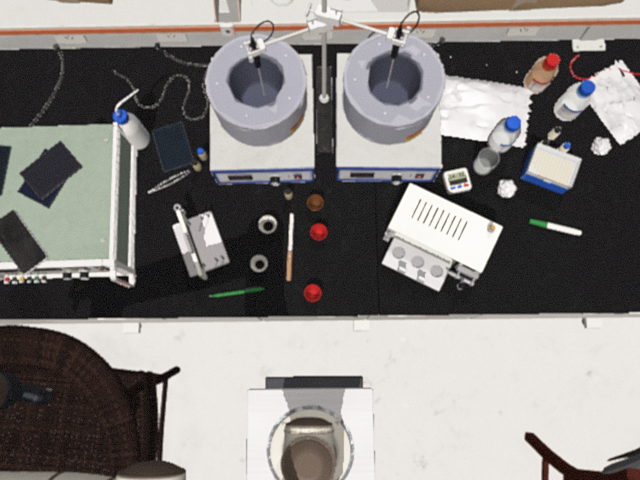

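View pics/wrist0.png

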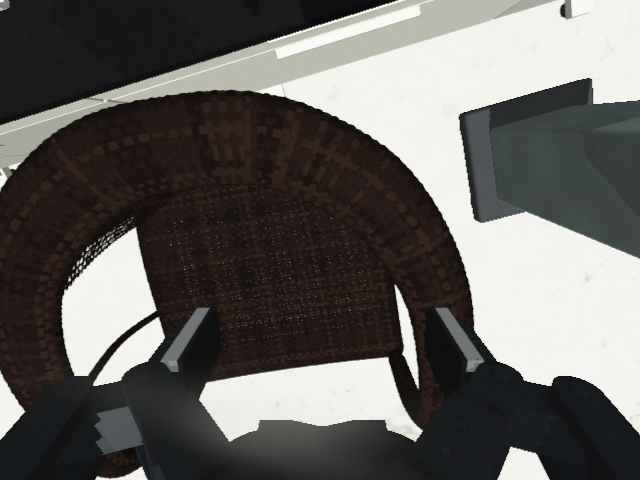

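```bash
cat > h.py <<'E'
import numpy as np, cv2
from bench import arm
from scipy.spatial.transform import Rotation as R
def ray(p,at):
    d=np.array([(at[0]-p["cx"])/p["fx"],-(at[1]-p["cy"])/p["fy"],-1.0])
    T=np.array(p["pose"]);return T[:3,3],T[:3,:3]@d
def onz(p,at,z):
    o,d=ray(p,at);t=(z-o[2])/d[2];return o+t*d
def proj(p,X):
    T=np.array(p["pose"]);c=T[:3,:3].T@(np.asarray(X,float)-T[:3,3]);return np.array([p["cx"]+p["fx"]*c[0]/-c[2],p["cy"]-p["fy"]*c[1]/-c[2]])
def snap(n,f=None):
    p=arm.get_image(n)
    if f: cv2.imwrite(f"pics/{f}.png",p["img"][:,:,::-1])
    return p
def marks(p,d,k=1):
    for l,z in d.items():
        try:
            for m in arm.mark_of(l,p)[:k]: print(l,round(m["conf"],2),np.round(m["at"],1),np.round(onz(p,m["at"],z),1))
        except Exception as e: print(l,"ERR",e)
Z=dict(hole_0=30,hole_1=30,hole_2=30,lug_right=52,lug_left=52,bolt_knob=66,pin_low=17,pin_high=68,door_grip=96,knuckle_low=12,knuckle_high=63,door_edge=46,rack=0,cabinet=0,crucible_a_center=18,crucible_c_center=16.5,spatula_1=0,vial_a=0,pen=0)
def tri(obs):
    A=np.zeros((3,3));b=np.zeros(3)
    for p,at in obs:
        o,d=ray(p,at);d=d/np.linalg.norm(d);M=np.eye(3)-np.outer(d,d);A+=M;b+=M@o
    return np.linalg.solve(A,b)
E
python3 - <<'E'
from h import *
p=snap("top");
cv2.imwrite("pics/topc.png",cv2.resize(p["img"][160:320,150:520,::-1],None,fx=2.1,fy=2.1,interpolation=cv2.INTER_CUBIC))
marks(p,Z,4)
E
```

```text
hole_0 0.84 [436.9 274.6] [ 431.  -329.8   30. ]
hole_0 0.7 [401.9 255.1] [ 483.1 -241.9   30. ]
hole_0 0.59 [417.2 262.5] [ 463.1 -280.6   30. ]
hole_1 0.84 [436.9 274.6] [ 431.  -329.8   30. ]
hole_1 0.7 [401.9 255.1] [ 483.1 -241.9   30. ]
hole_1 0.59 [417.2 262.5] [ 463.1 -280.6   30. ]
hole_2 0.84 [436.9 274.6] [ 431.  -329.8   30. ]
hole_2 0.7 [401.9 255.1] [ 483.1 -241.9   30. ]
hole_2 0.59 [417.2 262.5] [ 463.1 -280.6   30. ]
lug_right 0.68 [417.8 276.4] [ 423.9 -277.2   52. ]
lug_right 0.63 [436.  273.4] [ 430.9 -323.6   52. ]
lug_left 0.56 [397.3 267. ] [ 448.6 -226.2   52. ]
bolt_knob 0.64 [419.3 261.4] [ 460.1 -280.4   66. ]
bolt_knob 0.46 [464.6 285.8] [ 396.7 -390.9   66. ]
pin_low 0.77 [384.4 235.2] [ 539.  -199.7   17. ]
pin_high 0.89 [384.1 233.4] [ 533.1 -193.8   68. ]
pin_high 0.44 [257.  265.1] [455.7 129.8  68. ]
door_grip 0.95 [189.1 245.9] [502.  297.4  96. ]
knuckle_low 0.88 [179.2 210.7] [614.5 345.   12. ]
knuckle_high 0.79 [178.1 210.6] [601.9 335.8  63. ]
door_edge 0.82 [206.7 276. ] [432.6 260.9  46. ]
door_edge 0.25 [436.  270.8] [ 438.5 -325.    46. ]
rack 0.64 [194.4 246.1] [520.  304.3   0. ]
rack 0.45 [187.3 246.7] [518.6 323.2   0. ]
cabinet 0.63 [429.4 234.4] [ 543.1 -320.7    0. ]
cabinet 0.42 [435.6 271.2] [ 444.2 -332.4    0. ]
crucible_a_center 0.66 [266.8 224.5] [572.  109.9  18. ]
spatula_1 0.67 [289.1 248.1] [511.1  52.1   0. ]
spatula_1 0.39 [463.6 283.8] [ 410.1 -403.7    0. ]
vial_a 0.63 [285.  194.8] [657.6  62.7   0. ]
pen 0.7 [287.  191.9] [665.6  57.3   0. ]
pen 0.46 [234.5 291.3] [397.8 195.7   0. ]
```

View pics/topc.png

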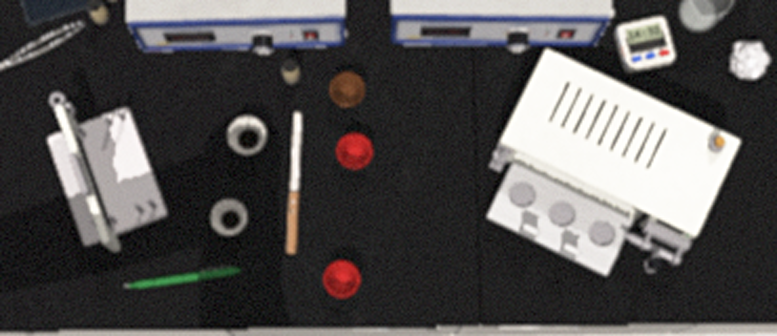

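```bash
cat >> h.py <<'E'
def down(phi):
    p=np.deg2rad(phi);x=np.array([np.cos(p),np.sin(p),0]);z=np.array([0,0,-1.]);return R.from_matrix(np.stack([x,np.cross(z,x),z],1))
def plan(goal,phi,g=1,start=None,maxcalls=30):
    s=arm.read_state()
    P,Q=(s["position"],R.from_quat(s["ee_rot"])) if start is None else (np.array(start[0],float),down(start[1]))
    G=down(phi)
    for k in range(maxcalls):
        d=Q.inv().apply(np.array(goal,float)-P)/100; w=(Q.inv()*G).as_rotvec()/0.5
        f=max(1e-9,np.abs(d).max(),np.abs(w).max()); f=max(1,f)
        d=np.round(d/f,3);w=np.round(w/f,3)
        n=max(int(np.ceil(max(np.linalg.norm(d)*2,np.linalg.norm(w)*0.5/0.15)-.02)),1)
        print(n,"rows",list(d),list(w),g)
        P=P+Q.apply(d*100);Q=Q*R.from_rotvec(w*.5)
        if f<=1: break
E
python3 - <<'E'
from h import *
plan([470,150,330],-70)
E
```

```text
3 rows [np.float64(1.0), np.float64(0.86), np.float64(-0.063)] [np.float64(-0.0), np.float64(0.0), np.float64(0.461)] 1
3 rows [np.float64(1.0), np.float64(0.521), np.float64(-0.054)] [np.float64(-0.0), np.float64(0.0), np.float64(0.394)] 1
3 rows [np.float64(1.0), np.float64(0.291), np.float64(-0.05)] [np.float64(-0.0), np.float64(0.0), np.float64(0.364)] 1
2 rows [np.float64(1.0), np.float64(0.101), np.float64(-0.048)] [np.float64(-0.0), np.float64(0.0), np.float64(0.352)] 1
2 rows [np.float64(0.956), np.float64(-0.072), np.float64(-0.046)] [np.float64(-0.0), np.float64(0.0), np.float64(0.335)] 1
```

Emit:
apply_moves(increments=[[[1,0.86,-0.06,0,0,0.46,1],[1,0.86,-0.06,0,0,0.46,1],[1,0.86,-0.06,0,0,0.46,1],[1,0.86,-0.06,0,0,0.46,1]]])

```text
clock: 1.55
position: [241.1, 490.0, 310.8]
ee_rot: [0.969, -0.248, 0.0, -0.0]
contact_force: [-0.0, -0.1, -0.5]
gripper_width: 85.4
```

Emit:
apply_moves(increments=[[[1,0.52,-0.05,0,0,0.39,1],[1,0.52,-0.05,0,0,0.39,1],[1,0.52,-0.05,0,0,0.39,1]]])

```text
clock: 1.85
position: [303.6, 397.0, 315.4]
ee_rot: [0.94, -0.341, 0.0, 0.0]
contact_force: [-0.0, 0.3, 0.1]
gripper_width: 85.5
```

Emit:
apply_moves(increments=[[[1,0.29,-0.05,0,0,0.36,1],[1,0.29,-0.05,0,0,0.36,1],[1,0.29,-0.05,0,0,0.36,1]]])

```text
clock: 2.15
position: [362.4, 310.7, 320.4]
ee_rot: [0.905, -0.425, 0.0, -0.0]
contact_force: [0.5, -1.3, -0.1]
gripper_width: 85.3
```

Emit:
apply_moves(increments=[[[1,0.1,-0.05,0,0,0.35,1],[1,0.1,-0.05,0,0,0.35,1],[1,0.1,-0.05,0,0,0.35,1]]])

```text
clock: 2.45
position: [419.3, 227.8, 325.2]
ee_rot: [0.864, -0.503, 0.0, -0.0]
contact_force: [0.2, 0.2, 0.2]
gripper_width: 85.2
```

Emit:
apply_moves(increments=[[[0.95,-0.07,-0.05,0,0,0.33,1],[0.95,-0.07,-0.05,0,0,0.33,1],[0.95,-0.07,-0.05,0,0,0.33,1],[0.95,-0.07,-0.05,0,0,0.33,1]]])

```text
clock: 2.85
position: [471.2, 151.7, 329.6]
ee_rot: [0.821, -0.571, -0.0, -0.0]
contact_force: [-1.0, -0.3, -0.3]
gripper_width: 85.6
```

```bash
python3 - <<'E'
from h import *
p=snap("wrist","w1")
marks(p,Z,3)
s=arm.read_state();print(s["joints"],s["position"])
plan([425,-265,300],-120.6)
E
```

```text
door_grip 0.83 [228.1 344.1] [514.3 303.3  96. ]
door_grip 0.31 [319.6 315.5] [440.5 241.8  96. ]
knuckle_low 0.8 [166.8 302.5] [604.2 335.   12. ]
knuckle_high 0.85 [141.9 321.5] [610.3 332.9  63. ]
door_edge 0.9 [319.3 315. ] [431.5 268.2  46. ]
door_edge 0.71 [142.5 325.2] [614.3 350.2  46. ]
door_edge 0.33 [318.1  92.9] [512.4  52.7  46. ]
rack 0.89 [241.7 298.3] [521.4 304.6   0. ]
crucible_a_center 0.72 [248.1 132.6] [567.7 111.   18. ]
spatula_1 0.72 [318.7  92.3] [513.8  48.5   0. ]
vial_a 0.96 [184.3  42.8] [655.6  52.4   0. ]
pen 0.64 [371.1 250.5] [395.  190.2   0. ]
[ 6.40063431e-01  1.41629360e-01 -2.59893104e-01  4.06065457e-06
 -1.16930449e+00 -2.83203577e-01] [470.79198506 151.33314161 329.89648305]
3 rows [np.float64(1.0), np.float64(0.503), np.float64(0.08)] [np.float64(0.0), np.float64(-0.0), np.float64(0.476)] 1
3 rows [np.float64(1.0), np.float64(0.233), np.float64(0.073)] [np.float64(0.0), np.float64(-0.0), np.float64(0.437)] 1
2 rows [np.float64(1.0), np.float64(0.01), np.float64(0.072)] [np.float64(0.0), np.float64(-0.0), np.float64(0.425)] 1
3 rows [np.float64(1.0), np.float64(-0.206), np.float64(0.073)] [np.float64(0.0), np.float64(-0.0), np.float64(0.435)] 1
1 rows [np.float64(0.02), np.float64(-0.008), np.float64(0.001)] [np.float64(0.0), np.float64(-0.0), np.float64(0.009)] 1
```

View pics/w1.png

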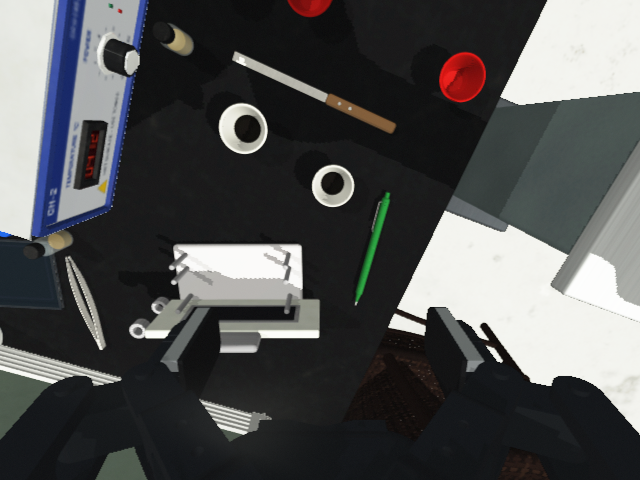

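Emit:
apply_moves(increments=[[[1,0.5,0.08,0,0,0.476,1],[1,0.5,0.08,0,0,0.476,1],[1,0.5,0.08,0,0,0.476,1]]])

```text
clock: 4.15
position: [457.6, 37.2, 321.6]
ee_rot: [0.746, -0.665, -0.0, 0.001]
contact_force: [0.4, 0.2, -0.7]
gripper_width: 85.0
```

Emit:
apply_moves(increments=[[[1,0.23,0.07,0,0,0.437,1],[1,0.23,0.07,0,0,0.437,1],[1,0.23,0.07,0,0,0.437,1]]])

```text
clock: 4.45
position: [446.8, -65.4, 314.6]
ee_rot: [-0.669, 0.744, 0.0, -0.001]
contact_force: [0.7, 1.2, -0.3]
gripper_width: 85.4
```

Emit:
apply_moves(increments=[[[1,0.01,0.07,0,0,0.425,1],[1,0.01,0.07,0,0,0.425,1],[1,0.01,0.07,0,0,0.425,1]]])

```text
clock: 4.75
position: [436.3, -164.7, 307.4]
ee_rot: [-0.586, 0.81, 0.0, -0.001]
contact_force: [-0.6, 0.5, -0.0]
gripper_width: 85.3
```

Emit:
apply_moves(increments=[[[1,-0.21,0.07,0,0,0.44,1],[1,-0.21,0.07,0,0,0.44,1],[1,-0.21,0.07,0,0,0.44,1],[1,-0.21,0.07,0,0,0.44,1]]])

```text
clock: 5.15
position: [426.5, -263.2, 300.6]
ee_rot: [-0.496, 0.868, 0.0, -0.0]
contact_force: [0.2, -0.1, 0.8]
gripper_width: 85.3
```

```bash
python3 - <<'E'
from h import *
p=snap("wrist","w2")
marks(p,Z,3)
s=arm.read_state();print(s["joints"],s["position"])
E
```

```text
hole_0 0.75 [283.  265.8] [ 490.2 -232.8   30. ]
hole_0 0.73 [274.1 216. ] [ 469.5 -281.7   30. ]
hole_0 0.64 [271.2 159. ] [ 442.  -329.1   30. ]
hole_1 0.75 [283.  265.8] [ 490.2 -232.8   30. ]
hole_1 0.73 [274.1 216. ] [ 469.5 -281.7   30. ]
hole_1 0.64 [271.2 159. ] [ 442.  -329.1   30. ]
hole_2 0.75 [283.  265.8] [ 490.2 -232.8   30. ]
hole_2 0.73 [274.1 216. ] [ 469.5 -281.7   30. ]
hole_2 0.64 [271.2 159. ] [ 442.  -329.1   30. ]
lug_right 0.56 [312.9 191.2] [ 421.6 -286.3   52. ]
lug_left 0.96 [321.4 248.8] [ 442.9 -235.2   52. ]
bolt_knob 0.72 [273.2  76. ] [ 400.2 -381.6   66. ]
pin_low 0.76 [265.  303.8] [ 535.6 -201.    17. ]
pin_high 0.73 [254.7 326.5] [ 536.1 -204.2   68. ]
cabinet 0.9 [185.9 213.7] [ 556.5 -327.3    0. ]
cabinet 0.15 [314.4 193. ] [ 426.9 -276.8    0. ]
crucible_a_center 0.38 [267.8 299.8] [ 529.8 -203.9   18. ]
vial_a 0.29 [264.5 302. ] [ 542. -197.    0.]
pen 0.58 [504.8 471.8] [399.3 190.7   0. ]
[-2.27896057e-01  1.75193045e-01 -2.94367211e-01 -4.60239779e-05
 -1.10127083e+00 -3.04247731e-01] [ 426.22486285 -262.88426119  300.88442175]
```

View pics/w2.png

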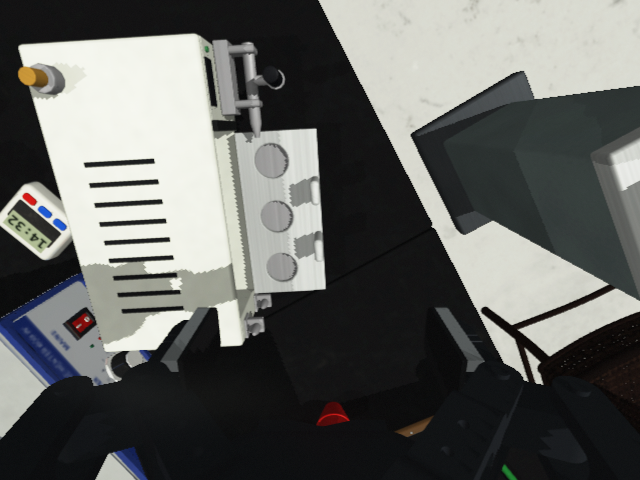

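```bash
cat > fitcab.py <<'E'
from h import *
from scipy.optimize import least_squares
def model(v):
    x,y,a,t,yp,yk=v
    pts={'h0':(-22-t,-54,30),'h1':(-22-t,0,30),'h2':(-22-t,54,30),'lr':(-62-t,-27,52),'ll':(-62-t,27,52),'pl':(-75.5,yp,17),'ph':(-75.5,yp,68),'k':(-112,yk,66),
    'c_fr':(-65,-150,88),'c_br':(65,-150,88),'c_fl':(-65,107,88),'c_bl':(65,107,88)}
    c,s=np.cos(a),np.sin(a)
    return {k:np.array([x+c*q[0]-s*q[1],y+s*q[0]+c*q[1],q[2]]) for k,q in pts.items()}
def fit(obs,v0=(556,-327,-.53,90,94,-110)):
    f=lambda v:np.concatenate([proj(p,model(v)[k])-np.array(u) for k,p,u in obs])
    r=least_squares(f,v0,loss='soft_l1',f_scale=2,x_scale=[10,10,.1,10,10,10]);res=f(r.x).reshape(-1,2)
    return r.x,[(o[0],np.round(e,1)) for o,e in zip(obs,res)]
E
python3 - <<'E'
from fitcab import *
p=snap("wrist");
obs=[('h2',p,(283,265.8)),('h1',p,(274.1,216)),('h0',p,(271.2,159)),('lr',p,(312.9,191.2)),('ll',p,(321.4,248.8)),('k',p,(273.2,76)),('pl',p,(265,303.8)),('ph',p,(254.7,326.5)),('c_br',p,(20,46)),('c_fr',p,(198,35)),('c_fl',p,(241,346))]
print(fit(obs)); v=fit(obs)[0]; print({k:np.round(q,1) for k,q in model(v).items()})
im=cv2.resize(p["img"][20:350,200:350,::-1],None,fx=2.4,fy=1.8*1.0); 
im=cv2.resize(p["img"][20:350,180:350,::-1],None,fx=1.8,fy=1.8,interpolation=cv2.INTER_CUBIC)
cv2.imwrite("pics/w2c.png",im)
E
```

```text
(array([ 5.56245967e+02, -3.24571860e+02, -4.77578217e-01,  7.72301088e+01,
        9.90922159e+01, -1.22261711e+02]), [('h2', array([-1.5,  2.4])), ('h1', array([2.5, 1.4])), ('h0', array([-0. ,  2.5])), ('lr', array([2.1, 0.7])), ('ll', array([-3. , -0.4])), ('k', array([-0.6,  0. ])), ('pl', array([-0. , -1.2])), ('ph', array([2.3, 0.8])), ('c_br', array([-4.2, -2.1])), ('c_fr', array([-0. , -2.4])), ('c_fl', array([1.8, 1. ]))])
{'h0': array([ 443.3, -326.9,   30. ]), 'h1': array([ 468.1, -279. ,   30. ]), 'h2': array([ 492.9, -231. ,   30. ]), 'lr': array([ 420.2, -284.6,   52. ]), 'll': array([ 445. , -236.6,   52. ]), 'pl': array([ 534.7, -201.9,   17. ]), 'ph': array([ 534.7, -201.9,   68. ]), 'k': array([ 400.6, -381.7,   66. ]), 'c_fr': array([ 429.6, -427.9,   88. ]), 'c_br': array([ 545. , -487.7,   88. ]), 'c_fl': array([ 547.7, -199.7,   88. ]), 'c_bl': array([ 663.2, -259.4,   88. ])}
```

View pics/w2c.png

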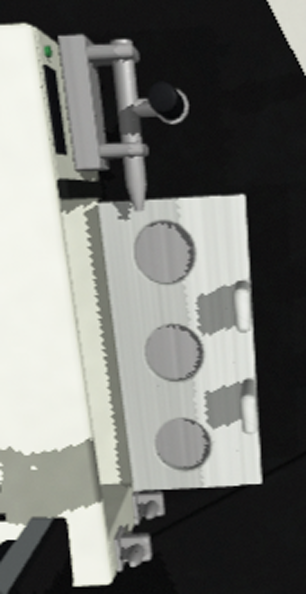

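```bash
python3 - <<'E'
from h import *
plan([445,-236.6,200],-117.4,0)
plan([445,-236.6,109],-117.4,0,start=([445,-236.6,200],-117.4))
E
```

```text
3 rows [np.float64(-0.319), np.float64(-0.028), np.float64(1.0)] [np.float64(0.0), np.float64(-0.0), np.float64(-0.107)] 0
1 rows [np.float64(-0.003), np.float64(-0.0), np.float64(0.009)] [np.float64(0.0), np.float64(-0.0), np.float64(-0.001)] 0
2 rows [np.float64(0.0), np.float64(0.0), np.float64(0.91)] [np.float64(0.0), np.float64(0.0), np.float64(0.0)] 0
```

Emit:
apply_moves(increments=[[[-0.32,-0.03,1,0,0,-0.107,0],[-0.32,-0.03,1,0,0,-0.107,0],[-0.32,-0.03,1,0,0,-0.107,0],[-0.32,-0.03,1,0,0,-0.107,0],[-0.32,-0.03,1,0,0,-0.107,0]]])

```text
clock: 6.7
position: [446.2, -237.4, 202.8]
ee_rot: [-0.52, 0.854, -0.001, 0.001]
contact_force: [-0.4, -0.5, 0.4]
gripper_width: 42.3
```

```bash
python3 - <<'E'
from fitcab import *
p=snap("wrist","w3")
marks(p,{k:Z[k] for k in["hole_0","lug_left","lug_right","bolt_knob","pin_low","pin_high"]},3)
print(arm.read_state()["position"])
plan([445,-236.6,109],-117.4,0)
E
```

```text
hole_0 0.74 [262.4 120.9] [ 443.3 -327.3   30. ]
hole_0 0.62 [269.9 273.2] [ 492.2 -232.6   30. ]
lug_left 0.87 [324.6 248.5] [ 444.1 -238.1   52. ]
lug_right 0.66 [323.2 165.3] [ 420.3 -286.2   52. ]
pin_low 0.79 [246.  318.2] [ 533.7 -203.3   17. ]
[ 445.20554055 -237.0064839   201.76211356]
2 rows [np.float64(-0.002), np.float64(0.005), np.float64(0.928)] [np.float64(-0.003), np.float64(0.001), np.float64(-0.001)] 0
```

View pics/w3.png

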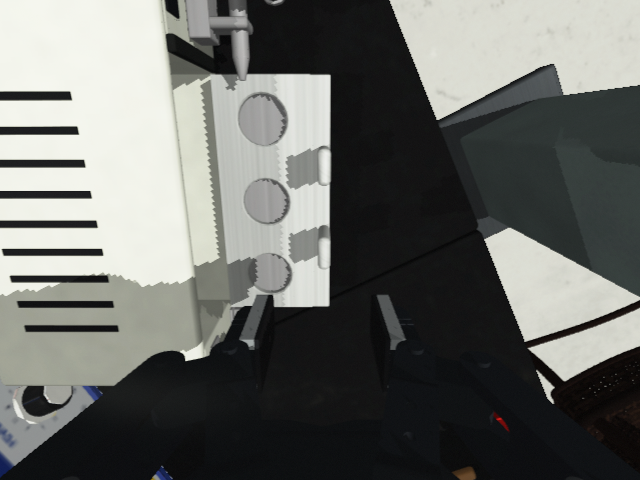

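Emit:
apply_moves(increments=[[[0,0,0.46,0,0,0,0],[0,0,0.7,0,0,0,0],[0,0,0.92,0,0,0,0],[0,0,0.92,0,0,0,0],[0,0,0.92,0,0,0,-0.5],[0,0,0.92,0,0,0,-1],[0,0,0.92,0,0,0,-1],[0,0,0.92,0,0,0,-1],[0,0,0.92,0,0,0,-1]]])

```text
clock: 7.95
position: [446.0, -237.0, 110.5]
ee_rot: [-0.52, 0.854, -0.001, 0.001]
contact_force: [-0.9, 1.3, 6.4]
gripper_width: 6.6
```

Emit:
apply_moves(increments=[[[0,0.03,0,0,0,0,-1],[0,0.06,0,0,0,0,-1],[0,0.09,0,0,0,0,-1],[0,0.12,0,0,0,0,-1],[0,0.15,0,0,0,0,-1],[0,0.18,0,0,0,0,-1],[0,0.21,0,0,0,0,-1],[0,0.23,0,0,0,0,-1],[0,0.23,0,0,0,0,-1]]])

```text
clock: 8.85
position: [425.9, -226.6, 110.5]
ee_rot: [-0.52, 0.854, -0.002, 0.001]
contact_force: [0.4, -0.9, 7.1]
gripper_width: 6.9
```

```bash
python3 - <<'E'
from fitcab import *
p=snap("wrist","w4");print(arm.read_state()["position"])
E
```

```text
[ 425.898603   -226.58528396  110.45307367]
```

View pics/w4.png

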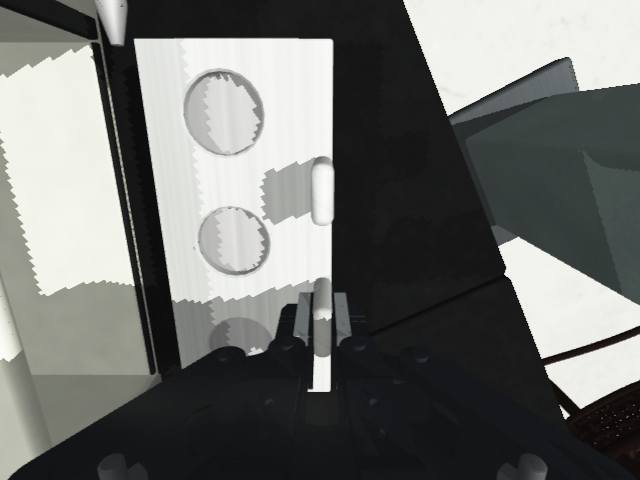

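Emit:
apply_moves(increments=[[[0,0.02,0,0,0,0,-1],[0,0.04,0,0,0,0,-1],[0,0.04,0,0,0,0,-1]]])

```text
clock: 9.2
position: [425.3, -226.2, 110.5]
ee_rot: [-0.52, 0.854, -0.005, 0.004]
contact_force: [6.6, -12.2, -2.4]
gripper_width: 6.5
```

Emit:
apply_moves(increments=[[[0,0.02,0,0,0,0,-1],[0,0.03,0,0,0,0,-1],[0,0.03,0,0,0,0,-1]]])

```text
clock: 9.5
position: [424.9, -226.0, 110.5]
ee_rot: [-0.521, 0.854, -0.007, 0.005]
contact_force: [11.6, -19.4, -10.1]
gripper_width: 6.3
```

Emit:
apply_moves(increments=[[[0,-0.05,0,0,0,0,-1],[0,-0.05,0,0,0,0,-0.5],[0,-0.05,0,0,0,0,-0.3],[0,-0.05,0,0,0,0,-0.3],[0,-0.05,-0.3,0,0,0,-0.3],[0,-0.05,-0.6,0,0,0,0],[0,-0.05,-1,0,0,0,1],[0,-0.05,-1,0,0,0,1]]])

```text
clock: 10.3
position: [425.1, -225.7, 213.8]
ee_rot: [-0.52, 0.854, -0.004, 0.004]
contact_force: [0.4, 0.2, -0.8]
gripper_width: 70.6
```

Emit:
apply_moves(increments=[[[0.4,0,-0.6,0,0,0,1],[0.4,0,-0.6,0,0,0,1],[0.4,0,-0.6,0,0,0,1],[0.4,0,-0.6,0,0,0,1]]])

```text
clock: 10.7
position: [403.7, -260.4, 268.1]
ee_rot: [-0.519, 0.855, 0.001, -0.0]
contact_force: [0.2, 0.1, -0.2]
gripper_width: 85.3
```

```bash
python3 - <<'E'
from fitcab import *
p=snap("wrist","w5")
marks(p,{k:Z[k] for k in["hole_0","lug_left","lug_right","bolt_knob","pin_low","pin_high"]},3)
print(arm.read_state()["position"])
E
```

```text
hole_0 0.88 [277.  284.1] [ 470.6 -222.7   30. ]
hole_0 0.81 [276.1 231. ] [ 445.3 -268.5   30. ]
hole_0 0.56 [270.4 173.5] [ 424.2 -315.4   30. ]
lug_left 0.66 [316.8 267.9] [ 425.  -227.7   52. ]
lug_right 0.72 [312.2 206. ] [ 403.  -277.8   52. ]
lug_right 0.72 [273.  171.7] [ 417.6 -316.7   52. ]
bolt_knob 0.91 [244.   82.2] [ 402.3 -380.5   66. ]
pin_low 0.83 [233.4 318.5] [ 533.4 -205.3   17. ]
pin_high 0.65 [216.3 348.1] [ 536.  -206.8   68. ]
pin_high 0.51 [276.7 284.5] [ 458.2 -235.6   68. ]
[ 404.43714237 -260.42953082  268.1393859 ]
```

View pics/w5.png

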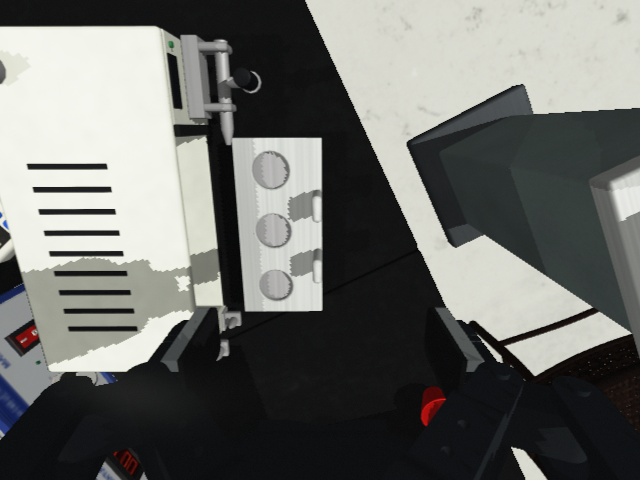

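```bash
python3 - <<'E'
from fitcab import *
import pickle
p=snap("wrist");q=dict(p);q.pop("img");
obs=[('h2',q,(277,284.1)),('h1',q,(276.1,231)),('h0',q,(270.4,173.5)),('ll',q,(316.8,267.9)),('lr',q,(315,206)),('k',q,(244,82.2)),('pl',q,(233.4,318.5)),('ph',q,(216.3,348.1)),('c_fr',q,(156.5,27))]
v,r=fit(obs);print(v,r);print({k:np.round(x,1) for k,x in model(v).items()})
pickle.dump(obs,open("obs5.pkl","wb"))
s=arm.read_state()
plan([572-60,110-50,300],-117.4)
E
```

```text
[ 5.57800239e+02 -3.25131482e+02 -4.73249842e-01  1.00872015e+02
  9.55920302e+01 -1.19943936e+02] [('h2', array([-1. ,  2.3])), ('h1', array([-2.8,  0.8])), ('h0', array([ 0. , -2.3])), ('ll', array([0.9, 0.7])), ('lr', array([2.2, 1.5])), ('k', array([-0.7,  0. ])), ('pl', array([-0.5, -0.1])), ('ph', array([ 2.9, -0. ])), ('c_fr', array([-0.3, -1.7]))]
{'h0': array([ 423.8, -317.2,   30. ]), 'h1': array([ 448.4, -269.1,   30. ]), 'h2': array([ 473. , -221.1,   30. ]), 'lr': array([ 400.5, -274.9,   52. ]), 'll': array([ 425.1, -226.9,   52. ]), 'pl': array([ 534.2, -205.6,   17. ]), 'ph': array([ 534.2, -205.6,   68. ]), 'k': array([ 403.4, -380.8,   66. ]), 'c_fr': array([ 431.6, -429. ,   88. ]), 'c_br': array([ 547.3, -488.3,   88. ]), 'c_fl': array([ 548.7, -200.3,   88. ]), 'c_bl': array([ 664.4, -259.5,   88. ])}
3 rows [np.float64(-1.0), np.float64(0.156), np.float64(-0.095)] [np.float64(0.001), np.float64(-0.0), np.float64(0.0)] 1
3 rows [np.float64(-1.0), np.float64(0.156), np.float64(-0.095)] [np.float64(0.001), np.float64(-0.0), np.float64(0.0)] 1
3 rows [np.float64(-1.0), np.float64(0.155), np.float64(-0.095)] [np.float64(0.0), np.float64(-0.0), np.float64(0.0)] 1
1 rows [np.float64(-0.34), np.float64(0.053), np.float64(-0.032)] [np.float64(0.0), np.float64(-0.0), np.float64(0.0)] 1
```

Emit:
apply_moves(increments=[[[-1,0.16,-0.09,0,0,0,1],[-1,0.16,-0.09,0,0,0,1],[-1,0.16,-0.09,0,0,0,1]]])

```text
clock: 11.4
position: [438.1, -161.2, 278.6]
ee_rot: [-0.522, 0.853, -0.001, 0.001]
contact_force: [-0.0, 0.6, 0.1]
gripper_width: 85.4
```

Emit:
apply_moves(increments=[[[-1,0.16,0,0,0,0,1],[-1,0.16,0,0,0,0,1],[-1,0.16,0,0,0,0,1]]])

```text
clock: 11.7
position: [469.8, -64.9, 277.9]
ee_rot: [-0.522, 0.853, -0.0, 0.001]
contact_force: [1.0, 0.0, 0.7]
gripper_width: 85.5
```

Emit:
apply_moves(increments=[[[-1,0.16,0,0,0,0,1],[-1,0.16,0,0,0,0,1],[-1,0.16,0,0,0,0,1]]])

```text
clock: 12.0
position: [501.7, 30.9, 277.7]
ee_rot: [-0.521, 0.853, -0.0, 0.001]
contact_force: [-0.1, -1.3, -0.6]
gripper_width: 85.1
```

Emit:
apply_moves(increments=[[[-0.7,0.1,0.2,0,0,0,1],[-0.7,0.1,0.2,0,0,0,1],[-0.7,0.1,0.2,0,0,0,1],[-0.7,0.1,0.2,0,0,0,1]]])

```text
clock: 12.4
position: [523.1, 93.7, 257.4]
ee_rot: [-0.519, 0.855, 0.0, -0.001]
contact_force: [0.0, -0.7, -0.5]
gripper_width: 85.3
```

```bash
python3 - <<'E'
from h import *
p=snap("wrist","w6")
marks(p,{k:Z[k] for k in["crucible_a_center","crucible_c_center","spatula_1","vial_a"]},3)
print(arm.read_state()["position"])
for l in ["crucible_a_center","crucible_c_center"]:
    for o in arm.outline_of(l,p)[:4]:
        px=o["pixels"].astype(np.uint8);c=max(cv2.findContours(px,0,1)[0],key=cv2.contourArea);print(l,o["conf"],o["box"])
E
```

```text
crucible_a_center 0.78 [281.9 255.8] [571.9 108.7  18. ]
spatula_1 0.75 [306.2 167.4] [515.4  49.4   0. ]
vial_a 0.95 [179.5 241.2] [657.3  54.9   0. ]
[523.18499447  93.35110944 258.3900162 ]
crucible_a_center 0.9 [283.8, 261.1, 51.3, 48.5]
```

View pics/w6.png

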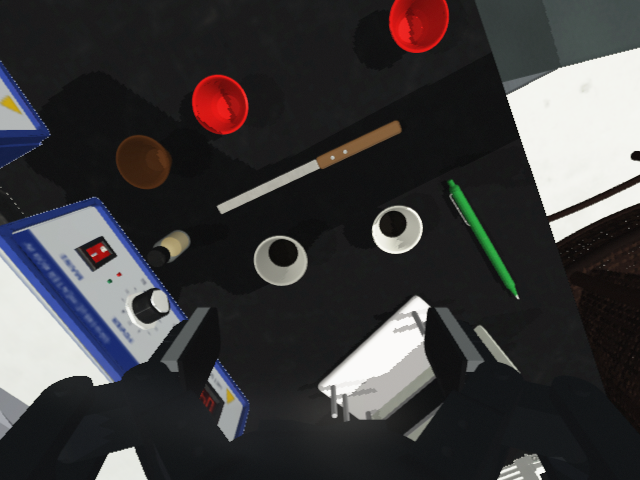

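```bash
cat >> h.py <<'E'
def rim(p,near,z,r=45):
    g=cv2.cvtColor(p["img"],cv2.COLOR_RGB2GRAY);x,y=int(near[0]),int(near[1])
    m=np.zeros_like(g);x0,y0=max(0,x-r),max(0,y-r);m[y0:y+r,x0:x+r]=(g[y0:y+r,x0:x+r]>100)
    cs=cv2.findContours(m,cv2.RETR_EXTERNAL,cv2.CHAIN_APPROX_NONE)[0];c=max(cs,key=cv2.contourArea)
    e=cv2.fitEllipse(cv2.convexHull(c));P=onz(p,e[0],z);h=np.linalg.norm(P-np.array(p["pose"])[:3,3])
    return e,P,e[1][1]*h/p["fx"]
E
python3 - <<'E'
from h import *
p=snap("wrist")
for n in [(281,261),(397,229)]:
    e,P,d=rim(p,n,35);print(np.round(e[0],1),np.round(e[1],1),np.round(P,1),round(d,1))
E
```

```text
[280.9 259.4] [49.6 53.5] [570.6 107.1  35. ] 47.5
[397.4 228.4] [47.5 51.6] [468.1 128.3  35. ] 45.2
```

```bash
python3 - <<'E'
from h import *
plan([570.6,107.1,160],-117.2,.53)
E
```

```text
3 rows [np.float64(-0.335), np.float64(-0.358), np.float64(0.983)] [np.float64(-0.001), np.float64(0.001), np.float64(-0.009)] 0.53
```

Emit:
apply_moves(increments=[[[-0.335,-0.36,0.98,0,0,-0.01,0.53],[-0.335,-0.36,0.98,0,0,-0.01,0.53],[-0.335,-0.36,0.98,0,0,-0.01,0.53],[-0.335,-0.36,0.98,0,0,-0.01,0.53],[-0.335,-0.36,0.98,0,0,-0.01,0.53]]])

```text
clock: 13.3
position: [571.1, 107.6, 161.4]
ee_rot: [-0.522, 0.853, -0.0, 0.001]
contact_force: [-0.5, -0.4, 0.6]
gripper_width: 65.0
```

```bash
python3 - <<'E'
from h import *
p=snap("wrist","w7")
s=arm.read_state();print(s["position"],s["gripper_width"])
u=proj(p,[570.6,107.1,35]);print(u)
e,P,d=rim(p,u,35,70);print(np.round(e[0],1),np.round(P,1),d)
plan([570.6,107.1,82],-117.2,.53)
E
```

```text
[571.16363597 107.66725141 162.15144226] 65.46749361587717
[321.94709011 263.26151521]
[321.9 263. ] [570.6 106.9  35. ] 47.43589653660649
2 rows [np.float64(0.01), np.float64(0.004), np.float64(0.801)] [np.float64(-0.005), np.float64(0.005), np.float64(0.003)] 0.53
```

View pics/w7.png

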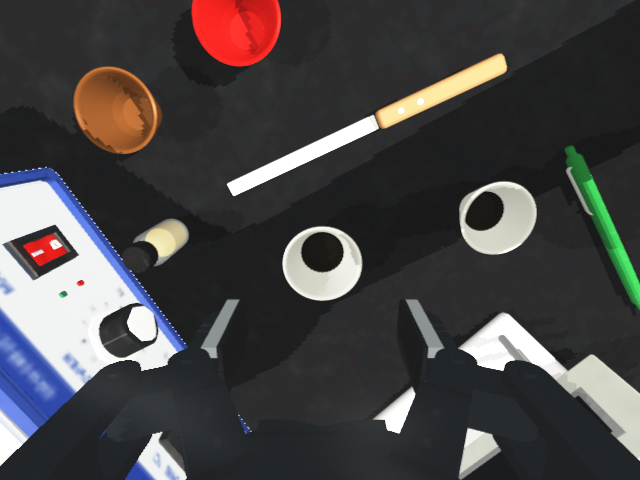

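Emit:
apply_moves(increments=[[[0.01,0,0.4,0,0,0,0.53],[0.01,0,0.7,0,0,0,0.53],[0.01,0,0.8,0,0,0,0.53],[0.01,0,0.8,0,0,0,0.53],[0.01,0,0.8,0,0,0,0],[0.01,0,0.8,0,0,0,-0.3],[0.01,0,0.8,0,0,0,-0.3],[0.01,0,0.8,0,0,0,-0.3],[0.01,0,0.8,0,0,0,-0.3]]])

```text
clock: 14.25
position: [571.5, 107.2, 82.7]
ee_rot: [-0.522, 0.853, -0.0, 0.002]
contact_force: [-0.7, 0.3, 6.7]
gripper_width: 42.7
```

Emit:
apply_moves(increments=[[[0,0,-0.1,0,0,0,-0.3],[0,0,-0.4,0,0,0,-0.3],[0,0,-0.8,0,0,0,-0.3],[0,0,-1,0,0,0,-0.3],[0,0,-1,0,0,0,-0.3]]])

```text
clock: 14.75
position: [572.1, 107.3, 185.0]
ee_rot: [-0.522, 0.853, -0.001, 0.005]
contact_force: [0.4, 0.2, -0.5]
gripper_width: 42.9
```

```bash
python3 - <<'E'
from h import *
p=snap("wrist","w8")
s=arm.read_state();print(s["position"],s["gripper_width"])
plan([473,-221.1,182],-117.2,-.3)
E
```

```text
[570.9217324  106.97534307 182.60840899] 42.950211886539535
3 rows [np.float64(1.0), np.float64(-0.186), np.float64(-0.002)] [np.float64(-0.002), np.float64(0.003), np.float64(0.001)] -0.3
3 rows [np.float64(1.0), np.float64(-0.186), np.float64(-0.001)] [np.float64(-0.002), np.float64(0.002), np.float64(0.001)] -0.3
3 rows [np.float64(1.0), np.float64(-0.187), np.float64(0.0)] [np.float64(-0.002), np.float64(0.003), np.float64(0.0)] -0.3
1 rows [np.float64(0.366), np.float64(-0.068), np.float64(0.001)] [np.float64(-0.0), np.float64(0.001), np.float64(0.0)] -0.3
```

View pics/w8.png

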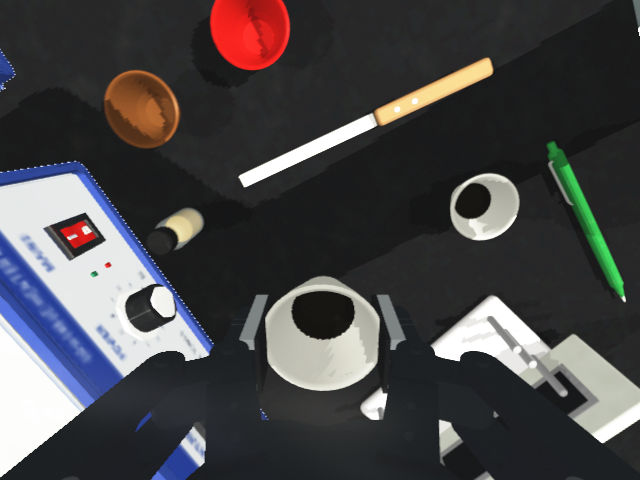

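Emit:
apply_moves(increments=[[[0.5,-0.09,0,0,0,0,-0.3],[1,-0.19,0,0,0,0,-0.3],[1,-0.19,0,0,0,0,-0.3]]])

```text
clock: 15.1
position: [538.2, 4.9, 178.6]
ee_rot: [-0.519, 0.855, 0.001, -0.003]
contact_force: [0.4, 0.7, 0.5]
gripper_width: 42.6
```

Emit:
apply_moves(increments=[[[0.5,-0.09,0,0,0,0,-0.3],[1,-0.19,0,0,0,0,-0.3],[1,-0.19,0,0,0,0,-0.3]]])

```text
clock: 15.4
position: [510.1, -92.3, 178.7]
ee_rot: [-0.519, 0.855, 0.001, -0.002]
contact_force: [-0.5, 0.2, -1.0]
gripper_width: 42.8
```

Emit:
apply_moves(increments=[[[0.5,-0.09,0,0,0,0,-0.3],[1,-0.18,0,0,0,0,-0.3],[1,-0.18,0,0,0,0,-0.3]]])

```text
clock: 15.7
position: [481.1, -189.2, 178.9]
ee_rot: [-0.519, 0.855, 0.001, -0.001]
contact_force: [0.4, 0.3, 0.1]
gripper_width: 42.8
```

Emit:
apply_moves(increments=[[[0.37,-0.07,0,0,0,0,-0.3],[0.37,-0.07,0,0,0,0,-0.3],[0.37,-0.07,0,0,0,0,-0.3],[0.37,-0.07,0,0,0,0,-0.3]]])

```text
clock: 16.1
position: [472.9, -221.1, 179.6]
ee_rot: [-0.522, 0.853, 0.0, -0.0]
contact_force: [-0.0, 0.2, -0.5]
gripper_width: 42.7
```

```bash
python3 - <<'E'
from fitcab import *
import pickle
p=snap("wrist","w9")
s=arm.read_state();print(s["position"],s["gripper_width"])
marks(p,{k:Z[k] for k in["hole_0","lug_left","lug_right","bolt_knob","pin_low","pin_high"]},3)
obs=pickle.load(open("obs5.pkl","rb"));v=fit(obs)[0]
im=p["img"][:,:,::-1].copy()
for k,x in model(v).items():
    cv2.circle(im,tuple(int(a) for a in proj(p,x)),3,(0,0,255),-1)
cv2.imwrite("pics/w9o.png",im)
E
```

```text
[ 473.02358046 -221.00362174  179.69469004] 43.0140495571452
hole_0 0.71 [323.   67.3] [ 422.2 -318.    30. ]
hole_0 0.63 [320.2 164.4] [ 448.  -271.2   30. ]
hole_0 0.59 [320.8 251.5] [ 473.2 -221.2   30. ]
lug_left 0.74 [392.6 218.7] [ 424.  -227.2   52. ]
lug_right 0.93 [396.8 116.8] [ 400.  -276.6   52. ]
pin_low 0.82 [258.1 302.3] [ 533.7 -203.    17. ]
```

View pics/w9o.png

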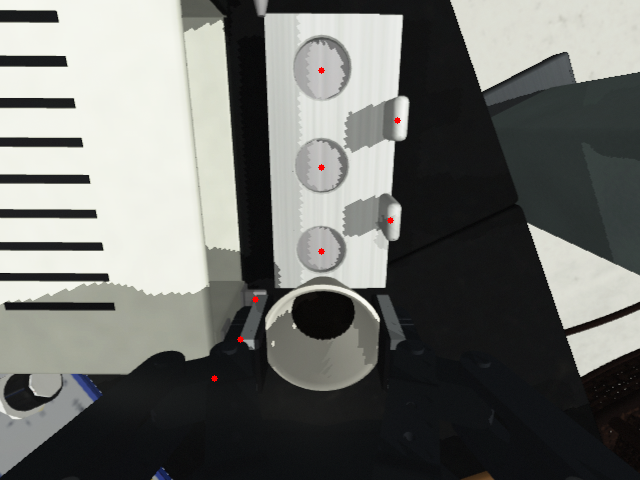

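Emit:
apply_moves(increments=[[[0,0,0.3,0,0,0,-0.3],[0,0,0.5,0,0,0,-0.3],[0,0,0.6,0,0,0,-0.3],[0,0,0.66,0,0,0,-0.3],[0,0,0.7,0,0,0,-0.3],[0,0,0.72,0,0,0,-0.3],[0,0,0.72,0,0,0,-0.3]]])

```text
clock: 17.15
position: [472.9, -222.1, 108.3]
ee_rot: [-0.522, 0.853, -0.0, 0.0]
contact_force: [0.8, -0.2, -1.2]
gripper_width: 43.0
```

Emit:
apply_moves(increments=[[[0,0,0.01,0,0,0,-0.3],[0,0,0.02,0,0,0,-0.3],[0,0,0.02,0,0,0,-0.3]]])

```text
clock: 17.45
position: [473.0, -222.1, 106.7]
ee_rot: [-0.522, 0.853, -0.0, 0.0]
contact_force: [-0.4, -0.4, 3.8]
gripper_width: 43.0
```

Contact at the expected floor height. Release.

Emit:
apply_moves(increments=[[[0,0,0,0,0,0,0.1],[0,0,0,0,0,0,0.2],[0,0,0,0,0,0,0.3],[0,0,0,0,0,0,0.5],[0,0,0,0,0,0,0.5],[0,0,-0.5,0,0,0,0.5],[0,0,-1,0,0,0,0.5],[0,0,-1,0,0,0,0.5]]])

```text
clock: 18.25
position: [476.5, -223.0, 212.8]
ee_rot: [-0.522, 0.853, -0.006, 0.005]
contact_force: [0.9, 0.6, 0.3]
gripper_width: 64.1
```

```bash
python3 - <<'E'
from h import *
p=snap("wrist","w10")
s=arm.read_state();print(s["position"],s["gripper_width"])
marks(p,{"crucible_a_center":42,"hole_1":30,"lug_left":52})
plan([470,125,200],-117.2,1)
E
```

```text
[ 474.62778888 -222.3668603   209.53953   ] 63.99279107558142
crucible_a_center 0.73 [333.1 244.3] [ 472.5 -218.1   42. ]
hole_1 0.79 [332.5 158.7] [ 446.6 -270.6   30. ]
lug_left 0.58 [391.8 206.8] [ 425.  -227.1   52. ]
3 rows [np.float64(-1.0), np.float64(0.52), np.float64(0.017)] [np.float64(0.001), np.float64(-0.0), np.float64(0.001)] 1
3 rows [np.float64(-1.0), np.float64(0.521), np.float64(0.017)] [np.float64(0.001), np.float64(-0.0), np.float64(0.0)] 1
3 rows [np.float64(-1.0), np.float64(0.521), np.float64(0.016)] [np.float64(0.001), np.float64(-0.0), np.float64(0.001)] 1
1 rows [np.float64(-0.077), np.float64(0.04), np.float64(0.002)] [np.float64(0.0), np.float64(-0.0), np.float64(-0.0)] 1
```

View pics/w10.png

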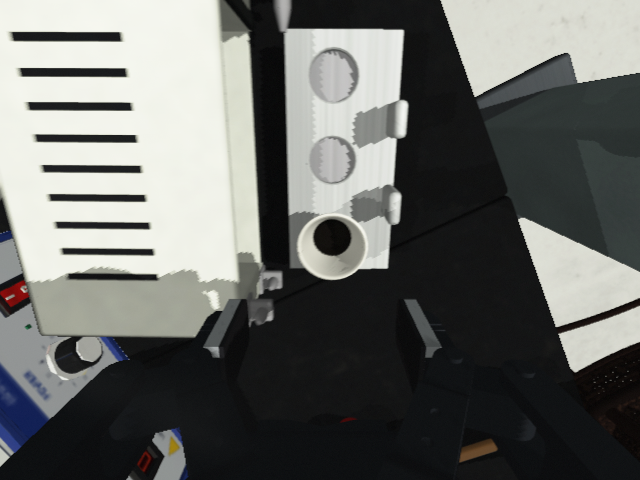

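Emit:
apply_moves(increments=[[[-1,0.52,0.02,0,0,0,1],[-1,0.52,0.02,0,0,0,1],[-1,0.52,0.02,0,0,0,1]]])

```text
clock: 18.75
position: [470.9, -106.6, 202.3]
ee_rot: [-0.523, 0.852, 0.001, -0.001]
contact_force: [-0.0, -0.3, -0.2]
gripper_width: 85.3
```

Emit:
apply_moves(increments=[[[-1,0.52,0.02,0,0,0,0.4],[-1,0.52,0.02,0,0,0,0.4],[-1,0.52,0.02,0,0,0,0.4]]])

```text
clock: 19.05
position: [471.0, 6.3, 200.8]
ee_rot: [-0.523, 0.852, 0.0, -0.001]
contact_force: [0.3, -0.2, 0.6]
gripper_width: 59.5
```

Emit:
apply_moves(increments=[[[-1,0.52,0.02,0,0,0,0.4],[-1,0.52,0.02,0,0,0,0.4],[-1,0.52,0.02,0,0,0,0.4]]])

```text
clock: 19.35
position: [470.8, 119.1, 199.0]
ee_rot: [-0.523, 0.852, -0.0, -0.0]
contact_force: [-0.3, -0.4, -0.3]
gripper_width: 60.0
```

Emit:
apply_moves(increments=[[[-0.08,0.04,0,0,0,0,0.4],[-0.08,0.04,0,0,0,0,0.4],[-0.08,0.04,0,0,0,0,0.4],[-0.08,0.04,0,0,0,0,0.4]]])

```text
clock: 19.75
position: [470.6, 123.7, 199.7]
ee_rot: [-0.521, 0.854, -0.0, -0.0]
contact_force: [0.5, -0.7, 0.1]
gripper_width: 59.5
```

```bash
python3 - <<'E'
from h import *
p=snap("wrist","w11")
s=arm.read_state();print(s["position"],s["gripper_width"])
u=proj(p,[468.1,128.3,34]);print(u)
e,P,d=rim(p,u,34,60);print(np.round(e[0],1),np.round(P,1),d)
marks(p,{"pen":0,"spatula_1":0,"crucible_a_center":17})
plan([P[0],P[1],80],-117.2,.4)
E
```

```text
[470.66486692 123.80800629 199.8468129 ] 59.75242604577072
[327.4422026  247.81027822]
[328.4 247.9] [467.5 128.7  34. ] 43.37582571774588
pen 0.87 [440.1 262.7] [397.4 192.2   0. ]
spatula_1 0.69 [223.  172.2] [515.4  49.7   0. ]
2 rows [np.float64(-0.02), np.float64(0.04), np.float64(1.0)] [np.float64(-0.0), np.float64(0.0), np.float64(0.0)] 0.4
1 rows [np.float64(-0.004), np.float64(0.008), np.float64(0.2)] [np.float64(-0.0), np.float64(0.0), np.float64(0.0)] 0.4
```

View pics/w11.png

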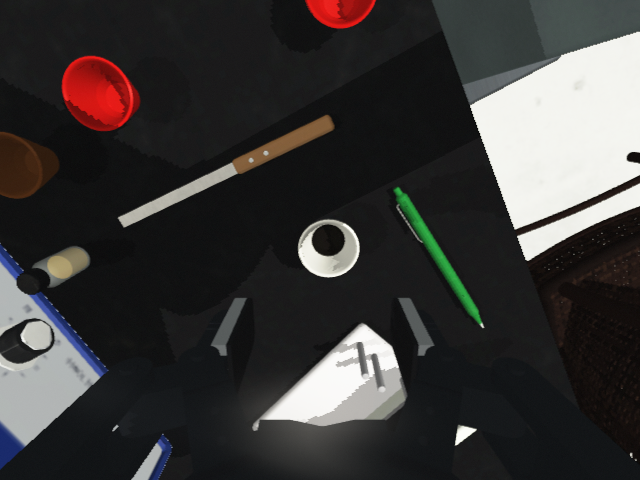

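Emit:
apply_moves(increments=[[[-0.02,0.04,0.4,0,0,0,0.4],[-0.02,0.04,0.8,0,0,0,0.4],[-0.02,0.04,1,0,0,0,0.4],[-0.02,0.04,1,0,0,0,0.4]]])

```text
clock: 20.35
position: [466.6, 127.5, 97.4]
ee_rot: [-0.521, 0.853, -0.0, -0.003]
contact_force: [-0.4, 1.0, 0.8]
gripper_width: 59.9
```

Emit:
apply_moves(increments=[[[0,0.01,0.1,0,0,0,0.4],[0,0.01,0.2,0,0,0,0.4],[0,0.01,0.2,0,0,0,0.4],[0,0.01,0.2,0,0,0,0],[0,0.01,0.2,0,0,0,-0.4],[0,0.01,0.2,0,0,0,-0.4],[0,0.01,0.2,0,0,0,-0.4],[0,0.01,0.2,0,0,0,-0.4]]])

```text
clock: 21.15
position: [467.6, 129.4, 80.8]
ee_rot: [-0.522, 0.853, -0.0, 0.001]
contact_force: [-0.6, 0.1, 6.0]
gripper_width: 39.2
```

Emit:
apply_moves(increments=[[[0,0,-0.1,0,0,0,-0.4],[0,0,-0.4,0,0,0,-0.4],[0,0,-0.8,0,0,0,-0.4],[0,0,-1,0,0,0,-0.4],[0,0,-1,0,0,0,-0.4]]])

```text
clock: 21.65
position: [468.6, 130.0, 183.6]
ee_rot: [-0.522, 0.853, -0.0, 0.004]
contact_force: [0.5, 0.3, -0.3]
gripper_width: 39.2
```

```bash
python3 - <<'E'
from h import *
p=snap("wrist","w12")
s=arm.read_state();print(s["position"],s["gripper_width"])
plan([423.8,-317.7,181],-117.2,-.4)
E
```

```text
[467.53603486 129.41117019 181.64219482] 38.95424520946394
3 rows [np.float64(1.0), np.float64(-0.395), np.float64(-0.002)] [np.float64(-0.001), np.float64(0.002), np.float64(0.0)] -0.4
3 rows [np.float64(1.0), np.float64(-0.395), np.float64(-0.001)] [np.float64(-0.001), np.float64(0.002), np.float64(0.001)] -0.4
3 rows [np.float64(1.0), np.float64(-0.396), np.float64(0.0)] [np.float64(-0.001), np.float64(0.002), np.float64(0.0)] -0.4
3 rows [np.float64(1.0), np.float64(-0.395), np.float64(0.002)] [np.float64(-0.001), np.float64(0.001), np.float64(0.001)] -0.4
1 rows [np.float64(0.178), np.float64(-0.071), np.float64(-0.0)] [np.float64(0.0), np.float64(0.001), np.float64(0.0)] -0.4
```

View pics/w12.png

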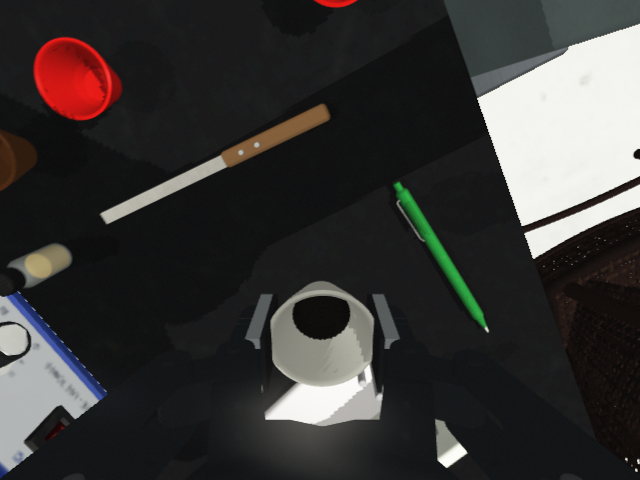

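Emit:
apply_moves(increments=[[[0.5,-0.2,0,0,0,0,-0.4],[1,-0.395,0,0,0,0,-0.4],[1,-0.395,0,0,0,0,-0.4]]])

```text
clock: 22.0
position: [454.1, 18.5, 178.4]
ee_rot: [-0.519, 0.854, 0.001, -0.003]
contact_force: [-0.0, -0.7, -0.4]
gripper_width: 38.8
```

Emit:
apply_moves(increments=[[[0.5,-0.2,0,0,0,0,-0.4],[1,-0.395,0,0,0,0,-0.4],[1,-0.395,0,0,0,0,-0.4]]])

```text
clock: 22.3
position: [444.4, -88.2, 178.6]
ee_rot: [-0.519, 0.855, 0.001, -0.002]
contact_force: [-0.4, 1.1, -0.9]
gripper_width: 39.1
```

Emit:
apply_moves(increments=[[[0.5,-0.2,0,0,0,0,-0.4],[1,-0.395,0,0,0,0,-0.4],[1,-0.395,0,0,0,0,-0.4]]])

```text
clock: 22.6
position: [434.9, -194.9, 178.8]
ee_rot: [-0.519, 0.855, 0.001, -0.001]
contact_force: [-0.5, 0.3, -0.0]
gripper_width: 39.1
```

Emit:
apply_moves(increments=[[[0.5,-0.2,0,0,0,0,-0.4],[1,-0.395,0,0,0,0,-0.4],[1,-0.395,0,0,0,0,-0.4]]])

```text
clock: 22.9
position: [425.1, -301.9, 178.8]
ee_rot: [-0.52, 0.854, 0.0, -0.0]
contact_force: [1.1, 0.9, -1.0]
gripper_width: 38.7
```

Emit:
apply_moves(increments=[[[0.18,-0.07,0,0,0,0,-0.4],[0.18,-0.07,0,0,0,0,-0.4],[0.18,-0.07,0,0,0,0,-0.4],[0.18,-0.07,0,0,0,0,-0.4]]])

```text
clock: 23.3
position: [423.5, -317.0, 179.5]
ee_rot: [-0.522, 0.853, 0.0, -0.0]
contact_force: [-0.0, -0.1, -0.2]
gripper_width: 38.9
```

```bash
python3 - <<'E'
from fitcab import *
import pickle
p=snap("wrist","w13")
s=arm.read_state();print(s["position"],s["gripper_width"])
marks(p,{k:Z[k] for k in["hole_0","lug_left","lug_right","bolt_knob","pin_low","pin_high"]},3)
obs=pickle.load(open("obs5.pkl","rb"));v=fit(obs)[0]
im=p["img"][:,:,::-1].copy()
for k,x in model(v).items():
    cv2.circle(im,tuple(int(a) for a in proj(p,x)),3,(0,0,255),-1)
cv2.imwrite("pics/w13o.png",im)
plan([423.8,-317.5,106],-117.2,-.4)
E
```

```text
[ 423.5989124  -317.00359611  179.70369137] 39.16033561513426
hole_0 0.9 [322.  250.3] [ 422.6 -317.4   30. ]
lug_left 0.87 [380.3 373.8] [ 424.1 -229.5   52. ]
lug_left 0.56 [164.3 300.7] [ 520.6 -339.2   52. ]
bolt_knob 0.7 [303.5 145.3] [ 399.9 -382.2   66. ]
pin_low 0.89 [262.6 420. ] [ 535.  -204.2   17. ]
pin_low 0.39 [323.4 249.6] [ 423.6 -313.4   17. ]
pin_low 0.33 [320.3 321.5] [ 451.2 -264.2   17. ]
2 rows [np.float64(-0.004), np.float64(-0.001), np.float64(0.74)] [np.float64(-0.0), np.float64(0.0), np.float64(0.003)] -0.4
```

View pics/w13o.png

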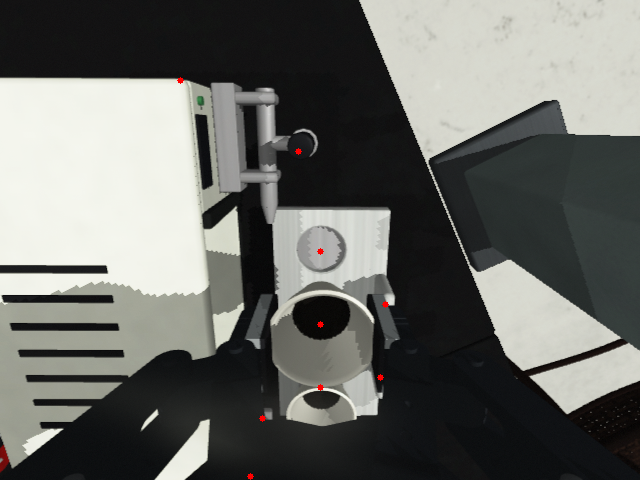

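Emit:
apply_moves(increments=[[[-0.01,0,0.3,0,0,0,-0.4],[-0.01,0,0.5,0,0,0,-0.4],[-0.01,0,0.62,0,0,0,-0.4],[-0.01,0,0.7,0,0,0,-0.4],[-0.01,0,0.74,0,0,0,-0.4],[-0.01,0,0.75,0,0,0,-0.4],[-0.01,0,0.75,0,0,0,-0.4]]])

```text
clock: 24.35
position: [424.2, -317.4, 105.4]
ee_rot: [-0.522, 0.853, -0.0, 0.0]
contact_force: [0.4, -0.4, -1.4]
gripper_width: 39.4
```

Emit:
apply_moves(increments=[[[0,0,0.01,0,0,0,-0.4],[0,0,0.01,0,0,0,-0.4],[0,0,0.01,0,0,0,0],[0,0,0.01,0,0,0,0.1],[0,0,0.01,0,0,0,0.3],[0,0,0.01,0,0,0,0.4],[0,0,-0.5,0,0,0,0.4],[0,0,-1,0,0,0,0.5],[0,0,-1,0,0,0,0.5],[0,0,-1,0,0,0,0.5]]])

```text
clock: 25.35
position: [424.3, -317.3, 206.3]
ee_rot: [-0.521, 0.853, -0.001, 0.001]
contact_force: [-0.1, 0.1, -0.8]
gripper_width: 64.2
```

```bash
python3 - <<'E'
from h import *
p=snap("wrist","w14")
s=arm.read_state();print(s["position"],s["gripper_width"])
q=snap("top");cv2.imwrite("pics/topd.png",cv2.resize(q["img"][180:310,360:520,::-1],None,fx=4,fy=4,interpolation=cv2.INTER_CUBIC))
E
```

```text
[ 423.50000107 -316.95583496  204.80641536] 64.31826252630636
```

View pics/w14.png

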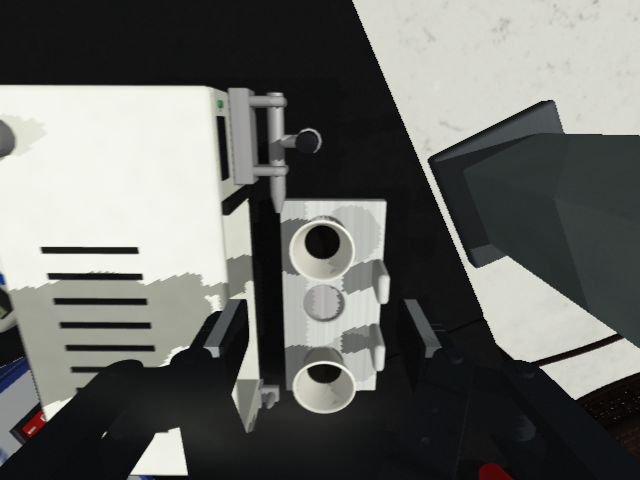

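```bash
python3 - <<'E'
from h import *
plan([393,-210,200],-117.2,-1)
plan([393,-210,112],-117.2,-1,start=([393,-210,200],-117.2))
E
```

```text
3 rows [np.float64(-0.813), np.float64(0.756), np.float64(0.041)] [np.float64(0.004), np.float64(0.0), np.float64(0.002)] -1
2 rows [np.float64(0.0), np.float64(0.0), np.float64(0.88)] [np.float64(0.0), np.float64(0.0), np.float64(0.0)] -1
```

View pics/topd.png

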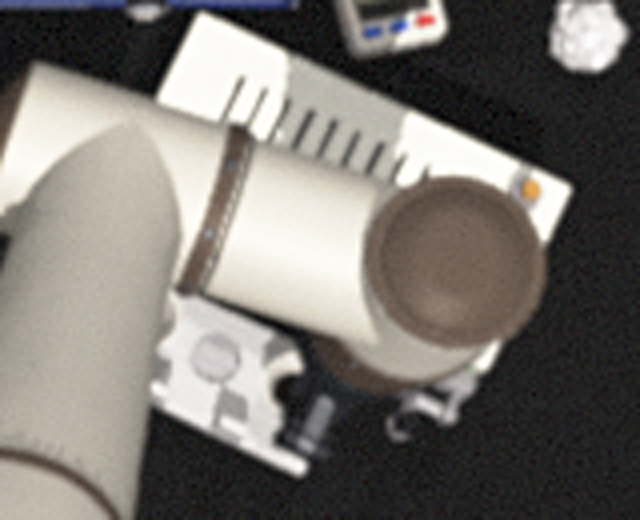

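Emit:
apply_moves(increments=[[[-0.81,0.76,0.04,0,0,0,0.5],[-0.81,0.76,0.04,0,0,0,0],[-0.81,0.76,0.04,0,0,0,-1],[-0.81,0.76,0.04,0,0,0,-1],[-0.81,0.76,0.04,0,0,0,-1],[-0.81,0.76,0.04,0,0,0,-1]]])

```text
clock: 26.05
position: [393.7, -211.2, 200.5]
ee_rot: [-0.521, 0.853, 0.0, -0.0]
contact_force: [0.0, -0.3, 0.0]
gripper_width: 0.2
```

Emit:
apply_moves(increments=[[[0,0,0.4,0,0,0,-1],[0,0,0.7,0,0,0,-1],[0,0,0.88,0,0,0,-1],[0,0,0.88,0,0,0,-1],[0,0,0.88,0,0,0,-1]]])

```text
clock: 26.55
position: [393.7, -211.2, 112.9]
ee_rot: [-0.521, 0.853, 0.0, -0.0]
contact_force: [0.3, -0.3, -0.3]
gripper_width: 0.4
```

```bash
python3 - <<'E'
from h import *
p=snap("wrist","w15")
s=arm.read_state();print(s["position"],s["gripper_width"],s["contact_force"])
E
```

```text
[ 393.99646304 -211.15115941  113.48270676] 0.35373417749933456 [-0.9980992   0.14689157  0.25133088]
```

View pics/w15.png

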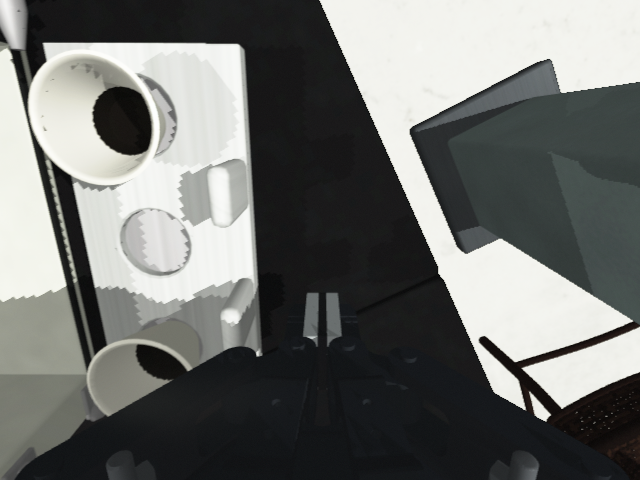

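Emit:
apply_moves(increments=[[[0,0,-0.11,0,0,0,-1],[0,-0.1,-0.11,0,0,0,-1],[0,-0.18,-0.11,0,0,0,-1],[0,-0.26,-0.11,0,0,0,-1],[0,-0.34,-0.11,0,0,0,-1],[0,-0.42,-0.11,0,0,0,-1],[0,-0.5,-0.11,0,0,0,-1],[0,-0.5,-0.11,0,0,0,-1]]])

```text
clock: 27.4
position: [439.2, -233.9, 123.8]
ee_rot: [-0.522, 0.853, -0.001, 0.001]
contact_force: [-0.3, 0.8, 0.6]
gripper_width: -0.1
```

```bash
python3 - <<'E'
from h import *
p=snap("wrist","w16")
s=arm.read_state();print(s["position"],s["gripper_width"],s["contact_force"])
E
```

```text
[ 438.50025457 -233.58574823  123.56794322] -0.13157213521574765 [-0.31306067 -0.62229506  0.00842367]
```

View pics/w16.png

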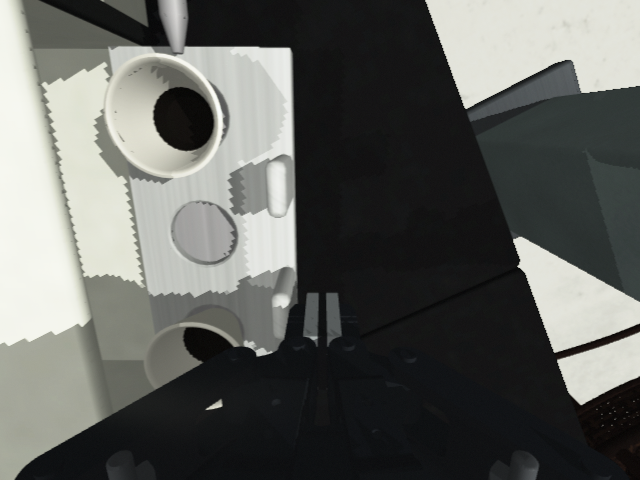

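Emit:
apply_moves(increments=[[[0,-0.06,0,0,0,0,-1],[0,-0.12,0,0,0,0,-1],[0,-0.18,0,0,0,0,-1],[0,-0.24,0,0,0,0,-1],[0,-0.24,0,0,0,0,-1]]])

```text
clock: 27.95
position: [460.2, -244.7, 123.9]
ee_rot: [-0.522, 0.853, -0.001, 0.0]
contact_force: [-0.4, -0.6, -0.2]
gripper_width: 0.3
```

```bash
python3 - <<'E'
from h import *
p=snap("wrist","w17")
s=arm.read_state();print(s["position"],s["gripper_width"],s["contact_force"])
E
```

```text
[ 460.1235872  -244.65561616  124.05624462] 0.1687106673139668 [ 0.52921316 -1.06837259 -0.18780034]
```

View pics/w17.png

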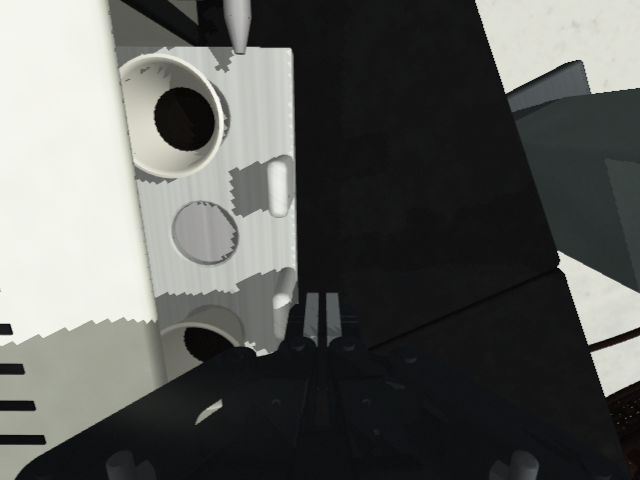

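Emit:
apply_moves(increments=[[[0,-0.06,0,0,0,0,-1],[0,-0.12,0,0,0,0,-1],[0,-0.18,0,0,0,0,-1],[0,-0.24,0,0,0,0,-1],[0,-0.24,0,0,0,0,-1]]])

```text
clock: 28.5
position: [481.8, -255.8, 124.1]
ee_rot: [-0.522, 0.853, -0.001, 0.001]
contact_force: [0.8, -0.0, -0.0]
gripper_width: 0.2
```

```bash
python3 - <<'E'
from fitcab import *
p=snap("wrist","w18")
s=arm.read_state();print(s["position"],s["gripper_width"],s["contact_force"])
for l in["lug_right","lug_left"]:
    for m in arm.mark_of(l,p)[:3]:
        X=onz(p,m["at"],52);d=X[:2]-[557.8,-325.1];a=-.474
        print(l,m["conf"],m["at"],"cab",np.cos(a)*d[0]+np.sin(a)*d[1],-np.sin(a)*d[0]+np.cos(a)*d[1])
E
```

```text
[ 481.50649925 -255.65300424  124.04732981] -0.023392972701417557 [-0.04495474 -0.47379816  0.06271748]
lug_right 0.78 [278.2, 184.8] cab -82.0460616666339 -28.641615719435215
lug_left 0.71 [282.9, 305.1] cab -82.16841717869592 24.858608902369497
```

View pics/w18.png

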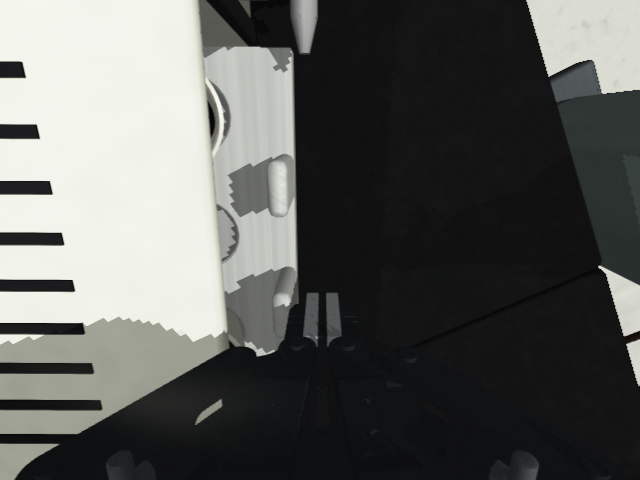

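Lug mid at x≈-82; 20 mm remain.

Emit:
apply_moves(increments=[[[0,-0.05,0,0,0,0,-1],[0,-0.1,0,0,0,0,-1],[0,-0.14,0,0,0,0,-1],[0,-0.17,0,0,0,0,-1],[0,-0.19,0,0,0,0,-1],[0,-0.19,0,0,0,0,-1]]])

```text
clock: 29.25
position: [497.7, -264.1, 123.9]
ee_rot: [-0.522, 0.853, -0.0, 0.0]
contact_force: [-1.9, -1.1, 0.2]
gripper_width: -0.1
```

Emit:
apply_moves(increments=[[[0,-0.02,0,0,0,0,-1],[0,-0.03,0,0,0,0,-1],[0,-0.03,0,0,0,0,-1]]])

```text
clock: 29.55
position: [499.6, -265.1, 123.9]
ee_rot: [-0.521, 0.853, 0.0, -0.0]
contact_force: [-3.8, 1.4, 2.0]
gripper_width: 0.2
```

Emit:
apply_moves(increments=[[[0,-0.02,0,0,0,0,-1],[0,-0.03,0,0,0,0,-1],[0,-0.03,0,0,0,0,-1]]])

```text
clock: 29.85
position: [499.9, -265.3, 123.8]
ee_rot: [-0.521, 0.853, 0.003, -0.002]
contact_force: [-8.6, 7.5, 9.4]
gripper_width: 0.1
```

```bash
python3 - <<'E'
from fitcab import *
p=snap("wrist","w19")
s=arm.read_state();print(s["position"],s["gripper_width"],s["contact_force"])
for l in["lug_right","lug_left"]:
    for m in arm.mark_of(l,p)[:3]:
        X=onz(p,m["at"],52);d=X[:2]-[557.8,-325.1];a=-.474
        print(l,m["conf"],m["at"],"cab",np.cos(a)*d[0]+np.sin(a)*d[1],-np.sin(a)*d[0]+np.cos(a)*d[1])
E
```

```text
[ 499.89516561 -265.29306871  123.81830753] -0.2123652888973117 [-9.36463444  6.94304826  7.83795792]
lug_right 0.93 [277.8, 184.0] cab -62.235202695310846 -29.305009509609537
lug_left 0.56 [286.0, 309.0] cab -63.77994870574726 26.293874964741363
```

View pics/w19.png

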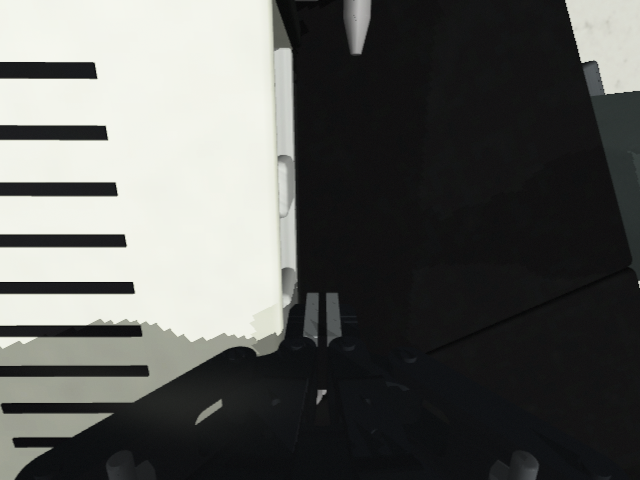

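Emit:
apply_moves(increments=[[[0,0.15,0,0,0,0,-1],[0,0.3,0,0,0,0,-1],[0,0.3,-0.5,0,0,0,-1],[0,0.3,-1,0,0,0,0],[0,0.3,-1,0,0,0,1],[0,0.3,-1,0,0,0,1]]])

```text
clock: 30.6
position: [477.3, -253.1, 225.8]
ee_rot: [-0.522, 0.853, -0.002, 0.002]
contact_force: [0.4, -0.8, -0.5]
gripper_width: 43.1
```

Emit:
apply_moves(increments=[[[-0.3,0,-0.3,0,0,0,1],[-0.3,0,-0.3,0,0,0,1],[-0.3,0,-0.3,0,0,0,1],[-0.3,0,-0.3,0,0,0,1]]])

```text
clock: 31.0
position: [489.0, -226.2, 252.3]
ee_rot: [-0.521, 0.853, 0.001, -0.001]
contact_force: [0.2, 0.1, -0.4]
gripper_width: 85.6
```

```bash
python3 - <<'E'
from fitcab import *
p=snap("wrist","w20")
s=arm.read_state();print(s["position"],s["gripper_width"],s["contact_force"])
marks(p,{k:Z[k] for k in["hole_0","lug_left","lug_right","bolt_knob","pin_low","pin_high","cabinet"]},2)
E
```

```text
[ 488.92246087 -226.34048589  252.31497373] 85.60815483273761 [ 0.72179913 -0.15540222  0.03790993]
lug_left 0.57 [263.2 188.9] [ 513.1 -275.2   52. ]
lug_right 0.81 [261.  114.3] [ 487.7 -322.3   52. ]
pin_low 0.69 [289.2 262.1] [ 533.4 -203.3   17. ]
pin_low 0.34 [264.9 191.7] [ 520.8 -269.9   17. ]
pin_high 0.83 [283.9 287.9] [ 534.1 -201.5   68. ]
```

View pics/w20.png

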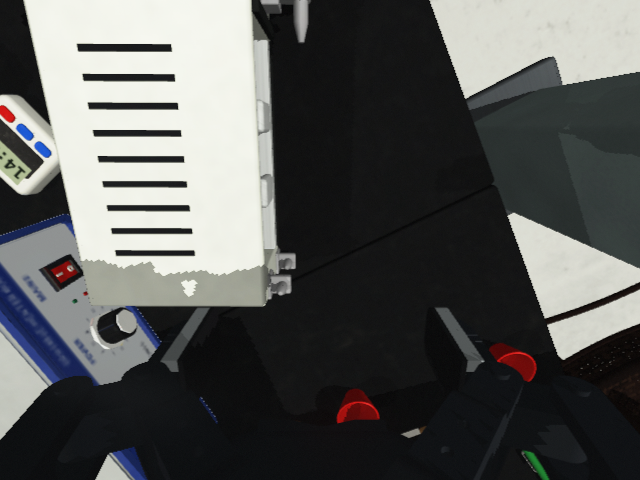

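```bash
python3 - <<'E'
from fitcab import *
p=snap("wrist")
im=cv2.resize(p["img"][235:315,245:325,::-1],None,fx=7,fy=7,interpolation=cv2.INTER_CUBIC)
cv2.imwrite("pics/pins.png",im)
E
```

```text
(no output)
```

View pics/pins.png

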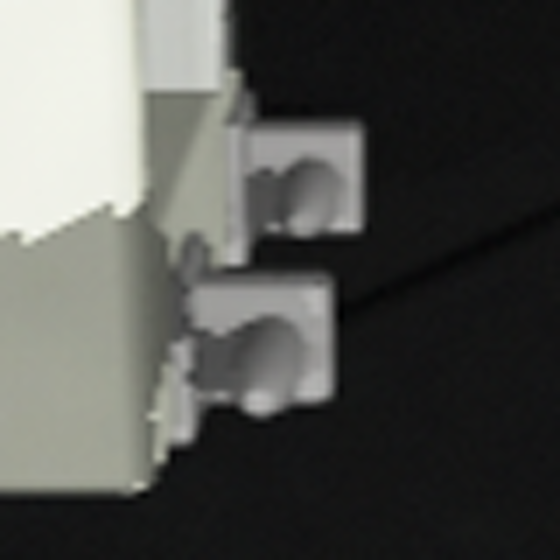

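```bash
python3 - <<'E'
from fitcab import *
p=snap("wrist")
print(onz(p,(282.7,291.6),82),onz(p,(289.5,266),31))
for X in ([534,-203,82],[534,-203,68],[534,-203,31],[534,-203,17]): print(7*(proj(p,X)-[245,235]))
plan([470,200,320],-70)
E
```

```text
[ 533.3762643  -204.16010059   82.        ] [ 532.7405048  -203.96118341   31.        ]
[264.07258867 407.37513629]
[277.16136302 351.78368742]
[306.42055691 227.51223637]
[315.85421292 187.44503133]
3 rows [np.float64(-1.0), np.float64(0.572), np.float64(-0.179)] [np.float64(0.0), np.float64(0.0), np.float64(-0.444)] 1
3 rows [np.float64(-1.0), np.float64(0.307), np.float64(-0.162)] [np.float64(0.0), np.float64(0.0), np.float64(-0.403)] 1
3 rows [np.float64(-1.0), np.float64(0.096), np.float64(-0.156)] [np.float64(0.0), np.float64(0.0), np.float64(-0.388)] 1
3 rows [np.float64(-1.0), np.float64(-0.098), np.float64(-0.155)] [np.float64(0.0), np.float64(0.0), np.float64(-0.387)] 1
1 rows [np.float64(-0.057), np.float64(-0.017), np.float64(-0.009)] [np.float64(0.0), np.float64(0.0), np.float64(-0.024)] 1
```

```bash
python3 - <<'E'
from fitcab import *
plan([480,270,320],22)
E
```

```text
4 rows [np.float64(-0.9), np.float64(0.484), np.float64(-0.136)] [np.float64(0.0), np.float64(0.0), np.float64(-1.0)] 1
4 rows [np.float64(-1.0), np.float64(-0.007), np.float64(-0.133)] [np.float64(0.0), np.float64(0.0), np.float64(-0.978)] 1
4 rows [np.float64(-0.899), np.float64(-0.486), np.float64(-0.136)] [np.float64(0.0), np.float64(0.0), np.float64(-1.0)] 1
4 rows [np.float64(-0.555), np.float64(-0.858), np.float64(-0.136)] [np.float64(-0.0), np.float64(0.0), np.float64(-1.0)] 1
3 rows [np.float64(-0.067), np.float64(-0.896), np.float64(-0.12)] [np.float64(-0.0), np.float64(0.0), np.float64(-0.879)] 1
```

Emit:
apply_moves(increments=[[[-0.9,0.48,-0.14,0,0,-1,1],[-0.9,0.48,-0.14,0,0,-1,1],[-0.9,0.48,-0.14,0,0,-1,1],[-0.9,0.48,-0.14,0,0,-1,1]]])

```text
clock: 31.9
position: [488.1, -122.5, 268.6]
ee_rot: [0.719, -0.695, 0.0, -0.001]
contact_force: [-0.1, -0.5, -0.4]
gripper_width: 85.4
```

Emit:
apply_moves(increments=[[[-1,0,-0.13,0,0,-0.98,1],[-1,0,-0.13,0,0,-0.98,1],[-1,0,-0.13,0,0,-0.98,1],[-1,0,-0.13,0,0,-0.98,1]]])

```text
clock: 32.3
position: [485.4, -22.5, 281.4]
ee_rot: [0.866, -0.5, 0.0, -0.0]
contact_force: [0.3, -0.7, -0.1]
gripper_width: 85.4
```

Emit:
apply_moves(increments=[[[-0.9,-0.49,-0.14,0,0,-1,1],[-0.9,-0.49,-0.14,0,0,-1,1],[-0.9,-0.49,-0.14,0,0,-1,1],[-0.9,-0.49,-0.14,0,0,-1,1]]])

```text
clock: 32.7
position: [483.5, 80.0, 295.3]
ee_rot: [0.963, -0.27, 0.0, -0.0]
contact_force: [0.2, -0.6, 0.6]
gripper_width: 85.2
```

Emit:
apply_moves(increments=[[[-0.56,-0.86,-0.14,0,0,-1,1],[-0.56,-0.86,-0.14,0,0,-1,1],[-0.56,-0.86,-0.14,0,0,-1,1],[-0.56,-0.86,-0.14,0,0,-1,1]]])

```text
clock: 33.1
position: [481.0, 182.6, 309.1]
ee_rot: [1.0, -0.024, 0.0, -0.0]
contact_force: [0.1, -1.2, 0.1]
gripper_width: 85.5
```

Emit:
apply_moves(increments=[[[-0.07,-0.9,-0.12,0,0,-0.88,1],[-0.07,-0.9,-0.12,0,0,-0.88,1],[-0.07,-0.9,-0.12,0,0,-0.88,1],[-0.07,-0.9,-0.12,0,0,-0.88,1],[-0.07,-0.9,-0.12,0,0,-0.88,1]]])

```text
clock: 33.6
position: [478.8, 270.7, 320.7]
ee_rot: [0.982, 0.19, -0.0, 0.0]
contact_force: [0.3, -0.6, -0.1]
gripper_width: 85.3
```

```bash
python3 - <<'E'
from fitcab import *
p=snap("wrist","w21")
s=arm.read_state();print(s["position"],s["joints"])
marks(p,{k:Z[k] for k in["door_grip","knuckle_low","knuckle_high","door_edge","rack"]},2)
E
```

```text
[478.8911545  270.45510016 320.8341343 ] [ 8.08884302e-01  2.45279941e-01 -1.50589410e-01 -5.14846449e-05
 -1.17532031e+00  1.14453047e+00]
door_grip 0.79 [302.9 176.1] [510.2 301.2  96. ]
knuckle_low 0.73 [309.8  54.4] [608.5 336.5  12. ]
knuckle_high 0.78 [306.  41.] [608.9 338.2  63. ]
door_edge 0.8 [309.4 251. ] [434.4 267.7  46. ]
rack 0.85 [308.5 153.3] [521.4 304.3   0. ]
rack 0.34 [313.4  53.7] [612.2 334.5   0. ]
```

View pics/w21.png

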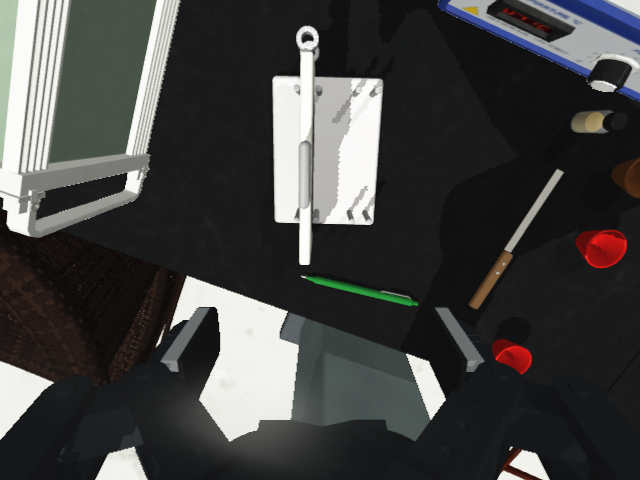

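```bash
python3 - <<'E'
from fitcab import *
p=snap("wrist")
for u in [(305,142),(305,208),(305,175)]: print(onz(p,u,108))
print(onz(p,(307.5,38),83),onz(p,(305,263),81))
print(proj(p,[512.2,298.9,108]))
plan([511.5,300,230],21.9,0)
E
```

```text
[536.98770145 308.93294409 108.        ]
[488.88558988 290.28108824 108.        ]
[513.61455401 299.86987882 108.        ]
[608.15235425 335.68828509  83.        ] [434.03258336 270.32890185  81.        ]
[305.49764429 177.14089422]
2 rows [np.float64(0.411), np.float64(-0.151), np.float64(0.91)] [np.float64(-0.0), np.float64(-0.0), np.float64(0.004)] 0
```

Emit:
apply_moves(increments=[[[0.42,-0.15,0.91,0,0,0,0],[0.42,-0.15,0.91,0,0,0,0],[0.42,-0.15,0.91,0,0,0,0],[0.42,-0.15,0.91,0,0,0,0],[0.42,-0.15,0.91,0,0,0,0]]])

```text
clock: 34.45
position: [512.8, 300.9, 232.1]
ee_rot: [0.981, 0.192, 0.002, -0.001]
contact_force: [-0.4, -0.1, 1.5]
gripper_width: 42.7
```

```bash
python3 - <<'E'
from fitcab import *
p=snap("wrist","w22")
s=arm.read_state();print(s["position"],s["gripper_width"])
marks(p,{k:Z[k] for k in["door_grip","knuckle_low","knuckle_high","door_edge","rack"]},1)
plan([512.5,299.3,156],21.9,0)
E
```

```text
[512.71603556 300.94687957 232.69100323] 42.797525742116306
door_grip 0.64 [322.1 263.2] [511.6 301.4  96. ]
knuckle_low 0.89 [329.7  95.9] [609.3 335.   12. ]
knuckle_high 0.89 [326.5  87.1] [609.1 338.1  63. ]
rack 0.9 [321.9 210.6] [522.4 306.    0. ]
2 rows [np.float64(-0.005), np.float64(0.015), np.float64(0.755)] [np.float64(-0.002), np.float64(-0.005), np.float64(0.007)] 0
```

View pics/w22.png

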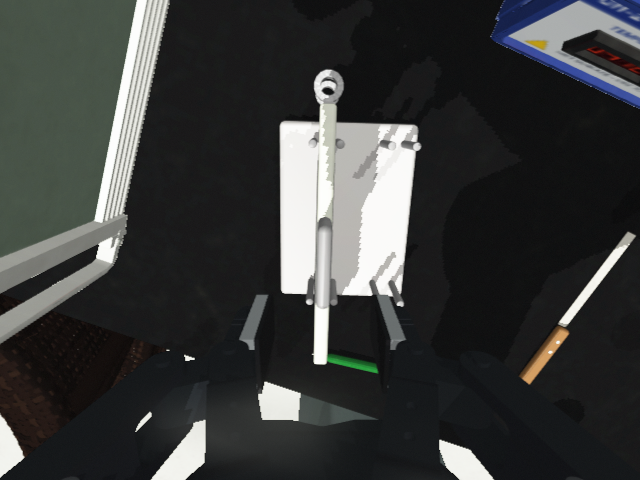

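```bash
python3 - <<'E'
from fitcab import *
p=snap("wrist")
a=onz(p,(328.5,87),74);b=onz(p,(320.5,360),81);c=onz(p,(323.5,263),108)
print(a,b,c,np.degrees(np.arctan2(*(a-b)[[1,0]])),np.linalg.norm((a-b)[:2]))
d1=onz(p,(328,105),81);print(np.degrees(np.arctan2(*(d1-b)[[1,0]])))
q=arm.read_state()["ee_rot"];print(np.degrees(2*np.arctan2(q[1],q[0])))
E
```

```text
[607.68487468 336.52833379  74.        ] [435.36036608 271.7827149   81.        ] [515.87015744 302.36144762 108.        ] 20.59216124935868 184.0862065171019
20.615717686260115
22.100671768179883
```

Emit:
apply_moves(increments=[[[-0.02,0,0.3,0,0,0.04,0],[-0.02,0,0.55,0,0,0.04,0],[-0.02,0,0.7,0,0,0.04,0],[-0.02,0,0.76,0,0,0.04,0],[-0.02,0,0.76,0,0,0.04,0],[-0.02,0,0.76,0,0,0.04,-0.6],[-0.02,0,0.76,0,0,0.04,-1],[-0.02,0,0.76,0,0,0.04,-1],[-0.02,0,0.76,0,0,0.04,-1],[-0.02,0,0.76,0,0,0.04,-1]]])

```text
clock: 35.8
position: [510.9, 300.3, 155.2]
ee_rot: [0.983, 0.182, 0.001, -0.0]
contact_force: [-0.9, -0.7, 5.8]
gripper_width: 7.6
```

```bash
python3 - <<'E'
from fitcab import *
p=snap("wrist","w23")
s=arm.read_state();print(s["position"],s["gripper_width"],s["contact_force"],s["wrist_torque"])
marks(p,{k:Z[k] for k in["knuckle_low","knuckle_high"]},1)
E
```

```text
[510.90631823 300.31437083 155.22137026] 7.87671280993258 [-0.96133858 -1.36373505  5.70099224] [-0.17206065  0.27366828 -0.04022054]
knuckle_low 0.79 [326.7  77.2] [609.8 336.5  12. ]
knuckle_high 0.83 [320.9  62.2] [608.1 339.1  63. ]
```

View pics/w23.png

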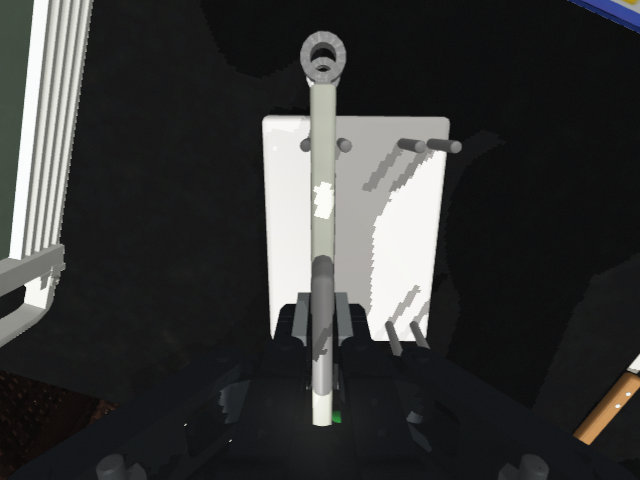

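```bash
cat >> h.py <<'E'
def tf(X):
    s=arm.read_state();return R.from_quat(s["ee_rot"]).inv().apply(np.asarray(X)-s["position"])
E
python3 - <<'E'
from fitcab import *
p=snap("wrist")
im=cv2.resize(p["img"][20:110,280:370,::-1],None,fx=6,fy=6,interpolation=cv2.INTER_CUBIC);cv2.imwrite("pics/kn.png",im)
for u,z in [((323,57),74),((326.7,77.2),12),((320.9,62.2),63)]: print(tf(onz(p,u,z)))
E
```

```text
[104.53105862  -0.59520138  81.40357543]
[105.01418496   1.60044352 143.40390461]
[104.45583346  -1.43077085  92.40373667]
```

View pics/kn.png

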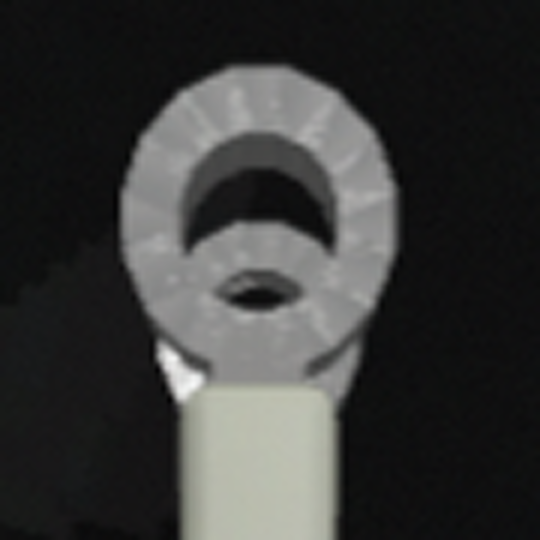

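Emit:
apply_moves(increments=[[[0,0,-0.1,0,0,0,-1],[0,0,-0.3,0,0,0,-1],[0,0,-0.5,0,0,0,-1],[0,0,-0.7,0,0,0,-1],[0,0,-0.85,0,0,0,-1],[0,0,-0.85,0,0,0,-1]]])

```text
clock: 36.6
position: [510.9, 300.5, 240.9]
ee_rot: [0.983, 0.182, 0.002, -0.001]
contact_force: [0.3, -0.0, -3.5]
gripper_width: 7.8
```

```bash
python3 - <<'E'
from fitcab import *
p=snap("wrist","w24")
s=arm.read_state();print(s["position"],s["gripper_width"],s["contact_force"],s["wrist_torque"])
q=s["ee_rot"];print(np.degrees(2*np.arctan2(q[1],q[0])))
plan([382,-214,240],21,-1)
E
```

```text
[510.21006391 300.06842923 239.24235271] 7.428636605414634 [ 0.36856439 -0.62261369 -3.46210212] [-0.00675321  0.0179618   0.04891794]
20.936118169247173
3 rows [np.float64(-0.699), np.float64(1.0), np.float64(-0.003)] [np.float64(-0.0), np.float64(-0.0), np.float64(-0.001)] -1
3 rows [np.float64(-0.699), np.float64(1.0), np.float64(-0.003)] [np.float64(-0.001), np.float64(-0.0), np.float64(-0.0)] -1
3 rows [np.float64(-0.699), np.float64(1.0), np.float64(-0.003)] [np.float64(-0.0), np.float64(-0.001), np.float64(-0.001)] -1
3 rows [np.float64(-0.7), np.float64(1.0), np.float64(-0.003)] [np.float64(-0.001), np.float64(-0.0), np.float64(-0.0)] -1
1 rows [np.float64(-0.24), np.float64(0.342), np.float64(-0.0)] [np.float64(-0.0), np.float64(-0.0), np.float64(-0.0)] -1
```

View pics/w24.png

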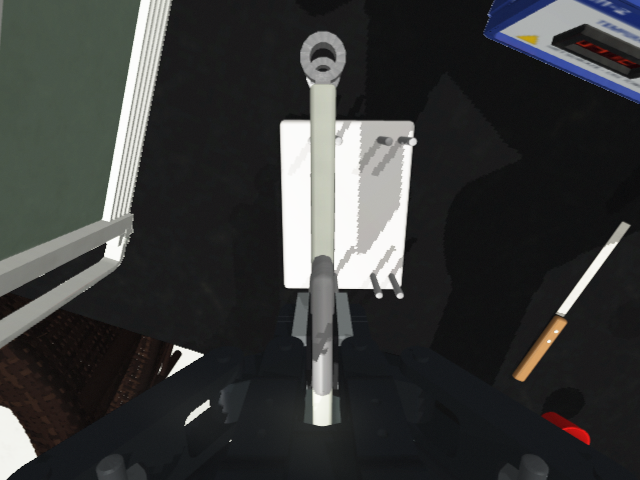

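Door held firmly, knuckle unchanged in the picture. Carry it over.

Emit:
apply_moves(increments=[[[-0.2,0.3,0,0,0,0,-1],[-0.45,0.65,0,0,0,0,-1],[-0.7,1,0,0,0,0,-1],[-0.7,1,0,0,0,0,-1]]])

```text
clock: 37.05
position: [477.4, 176.8, 236.9]
ee_rot: [0.984, 0.18, -0.004, 0.001]
contact_force: [0.7, 0.2, -2.8]
gripper_width: 7.7
```

Emit:
apply_moves(increments=[[[-0.2,0.3,0,0,0,0,-1],[-0.45,0.65,0,0,0,0,-1],[-0.7,1,0,0,0,0,-1]]])

```text
clock: 37.35
position: [450.1, 62.0, 237.6]
ee_rot: [0.983, 0.182, -0.001, 0.0]
contact_force: [0.0, -0.1, -2.7]
gripper_width: 7.9
```

Emit:
apply_moves(increments=[[[-0.2,0.3,0,0,0,0,-1],[-0.45,0.65,0,0,0,0,-1],[-0.7,1,0,0,0,0,-1]]])

```text
clock: 37.65
position: [420.4, -56.5, 237.9]
ee_rot: [0.983, 0.182, -0.001, -0.0]
contact_force: [0.9, -0.1, -3.4]
gripper_width: 8.0
```

Emit:
apply_moves(increments=[[[-0.2,0.3,0,0,0,0,-1],[-0.45,0.65,0,0,0,0,-1],[-0.7,1,0,0,0,0,-1]]])

```text
clock: 37.95
position: [390.9, -174.8, 238.0]
ee_rot: [0.983, 0.182, -0.001, -0.0]
contact_force: [1.8, 0.7, -3.6]
gripper_width: 7.9
```

Emit:
apply_moves(increments=[[[-0.1,0.15,0,0,0,0,-1],[-0.24,0.34,0,0,0,0,-1],[-0.24,0.34,0,0,0,0,-1],[-0.24,0.34,0,0,0,0,-1]]])

```text
clock: 38.35
position: [381.2, -214.0, 238.0]
ee_rot: [0.983, 0.181, -0.001, -0.001]
contact_force: [-1.0, -0.4, -2.4]
gripper_width: 7.6
```

```bash
python3 - <<'E'
from fitcab import *
p=snap("wrist","w25")
s=arm.read_state();print(s["position"],s["gripper_width"],s["contact_force"],s["wrist_torque"])
q=s["ee_rot"];print(np.degrees(2*np.arctan2(q[1],q[0])),s["joints"])
marks(p,{k:Z[k] for k in["pin_low","pin_high","bolt_knob"]},1)
plan([382,-214,183],21,-1)
E
```

```text
[ 381.49167202 -213.61844892  238.15491806] 7.850209185607826 [ 0.2605969  -0.04719203 -3.21332407] [-0.01781174  0.02248988 -0.02670401]
20.933572199788223 [-1.36536045e-01  1.30071764e-01 -5.26311663e-01 -5.33565628e-04
 -9.15980951e-01  2.07301741e+00]
pin_low 0.64 [388.3  27.4] [ 534.9 -205.    17. ]
pin_high 0.79 [404.9   6. ] [ 534.4 -206.    68. ]
bolt_knob 0.9 [541.4 296.2] [ 400.2 -381.9   66. ]
2 rows [np.float64(-0.001), np.float64(0.007), np.float64(0.557)] [np.float64(-0.001), np.float64(0.0), np.float64(0.001)] -1
```

View pics/w25.png

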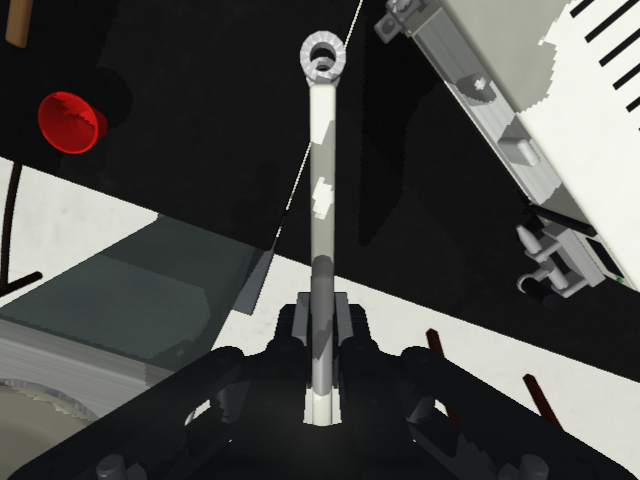

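Emit:
apply_moves(increments=[[[0,0,0.2,0,0,0,-1],[0,0,0.4,0,0,0,-1],[0,0,0.55,0,0,0,-1],[0,0,0.55,0,0,0,-1],[0.1,0.11,0.55,0,0,0,-1],[0.2,0.22,0.55,0,0,0,-1],[0.27,0.3,0.55,0,0,0,-1],[0.27,0.3,0.55,0,0,0,-1],[0.27,0.3,0.55,0,0,0,-1]]])

```text
clock: 39.45
position: [417.3, -232.1, 184.0]
ee_rot: [0.983, 0.182, -0.0, -0.0]
contact_force: [-0.1, 0.4, -2.7]
gripper_width: 8.0
```

```bash
python3 - <<'E'
from fitcab import *
p=snap("wrist","w26")
s=arm.read_state();print(s["position"],s["gripper_width"],s["contact_force"])
marks(p,{k:Z[k] for k in["pin_low","pin_high"]},1)
print([proj(p,[533.7,-204,z]) for z in (68,82)])
cv2.imwrite("pics/w26c.png",cv2.resize(p["img"][0:130,270:430,::-1],None,fx=4.5,fy=4.5,interpolation=cv2.INTER_CUBIC))
E
```

```text
[ 417.00586313 -232.05446508  183.92873244] 7.6755199172526485 [-1.06522442  0.08740825 -3.30774587]
pin_low 0.93 [350.7  58.3] [ 533.5 -205.    17. ]
pin_high 0.84 [357.5  36.5] [ 533.8 -204.    68. ]
[array([357.38049559,  36.76853565]), array([360.48238967,  28.83655544])]
```

View pics/w26c.png

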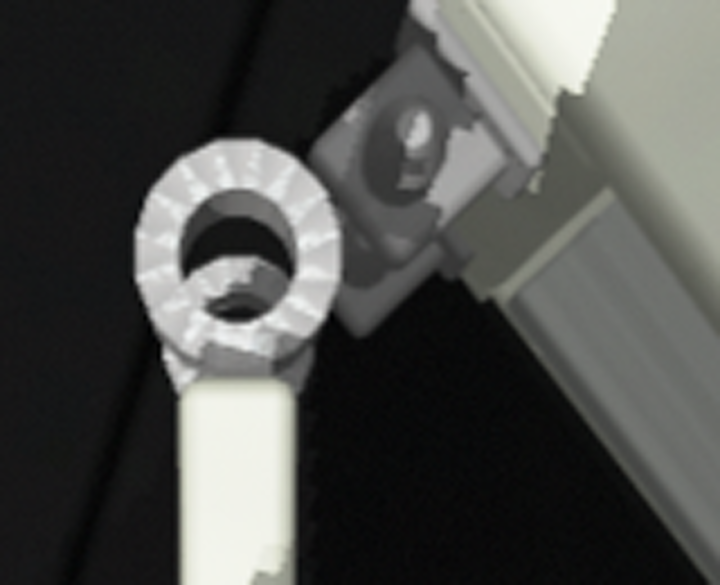

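```bash
python3 - <<'E'
from fitcab import *
p=snap("wrist")
k=onz(p,(322.9,53.3),102.7);t=onz(p,(362.2,27.8),82);f=onz(p,(357.5,36.5),68)
print(k,t,f,tf(k))
Q=R.from_quat(arm.read_state()["ee_rot"])
for P in(t,f):print(Q.inv().apply(P-k))
E
```

```text
[ 515.4891564  -193.69684705  102.7       ] [ 533.96713617 -204.52841642   82.        ] [ 533.47098628 -204.00933913   68.        ] [105.68618043  -0.70096546  81.26715705]
[13.38831284 16.72829417 20.69216965]
[13.11425233 16.06974134 34.69241268]
```

Emit:
apply_moves(increments=[[[0.06,0.08,0,0,0,0,-1],[0.1,0.12,0,0,0,0,-1],[0.133,0.164,0,0,0,0,-1],[0.133,0.164,0,0,0,0,-1],[0.133,0.164,0,0,0,0,-1]]])

```text
clock: 40.15
position: [435.7, -242.9, 183.5]
ee_rot: [0.983, 0.182, -0.0, -0.0]
contact_force: [-0.3, 1.0, -3.1]
gripper_width: 7.6
```

```bash
python3 - <<'E'
from fitcab import *
p=snap("wrist","w27")
s=arm.read_state();print(s["position"],s["gripper_width"],s["contact_force"])
cv2.imwrite("pics/w27c.png",cv2.resize(p["img"][0:130,270:430,::-1],None,fx=4.5,fy=4.5,interpolation=cv2.INTER_CUBIC))
E
```

```text
[ 435.7442399  -242.82651489  183.59306452] 8.136707798475262 [-0.46534271 -0.09604581 -3.28328262]
```

View pics/w27c.png

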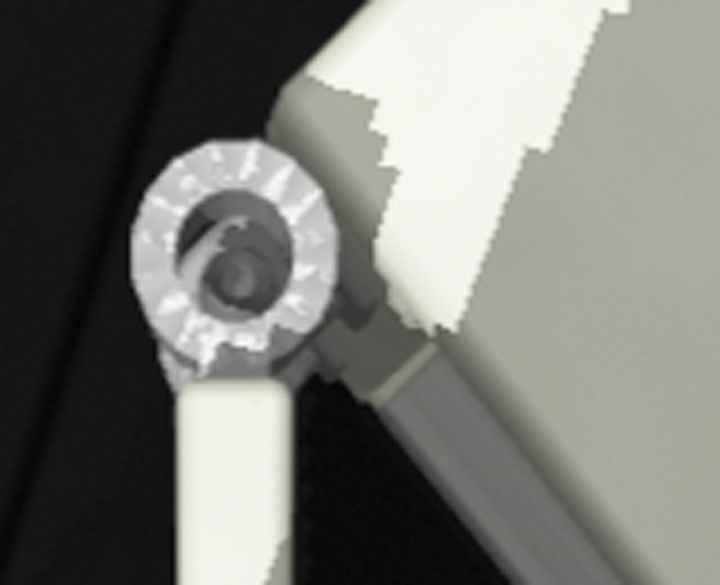

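```bash
python3 - <<'E'
from fitcab import *
p=snap("wrist")
k=onz(p,(270+235/4.5,241/4.5),102.3);print(tf(k))
for z in (102.3,91.3,82,68):print(z,(proj(p,[k[0],k[1],z])-[270,0])*4.5)
t=onz(p,(270+240/4.5,277/4.5),82);Q=R.from_quat(arm.read_state()["ee_rot"]);print(Q.inv().apply(t-k))
E
```

```text
[105.681778    -0.8233371   81.30822791]
102.3 [235. 241.]
91.3 [234.98840738 264.60982676]
82 [234.97982966 282.07941829]
68 [234.96862024 304.90880949]
[ 0.45395852  0.494041   20.29956614]
```

Emit:
apply_moves(increments=[[[0.004,0.004,0,0,0,0,-1],[0.004,0.004,0.03,0,0,0,-1],[0.004,0.004,0.06,0,0,0,-1],[0.004,0.004,0.09,0,0,0,-1],[0.004,0.004,0.12,0,0,0,-1],[0.004,0.004,0.14,0,0,0,-1],[0.004,0.004,0.14,0,0,0,-1]]])

```text
clock: 40.95
position: [436.1, -243.0, 169.4]
ee_rot: [0.983, 0.182, -0.001, -0.0]
contact_force: [-3.0, 2.5, -2.6]
gripper_width: 7.6
```

Emit:
apply_moves(increments=[[[-0.004,-0.004,0,0,0,0,-1],[-0.004,-0.004,0.02,0,0,0,-1],[-0.004,-0.004,0.04,0,0,0,-1],[-0.004,-0.004,0.06,0,0,0,-1],[-0.004,-0.004,0.07,0,0,0,-1],[-0.004,-0.004,0.07,0,0,0,-1]]])

```text
clock: 41.55
position: [436.0, -242.9, 162.8]
ee_rot: [0.983, 0.182, -0.0, -0.0]
contact_force: [-2.3, 2.5, -1.8]
gripper_width: 8.2
```

Emit:
apply_moves(increments=[[[-0.004,-0.004,0.01,0,0,0,-1],[-0.004,-0.004,0.02,0,0,0,-1],[-0.004,-0.004,0.03,0,0,0,-1],[-0.004,-0.004,0.03,0,0,0,-1]]])

```text
clock: 41.95
position: [435.7, -242.8, 160.1]
ee_rot: [0.983, 0.182, 0.0, 0.0]
contact_force: [-2.9, 1.4, 0.1]
gripper_width: 8.3
```

```bash
python3 - <<'E'
from fitcab import *
p=snap("wrist","w28")
s=arm.read_state();print(s["position"],s["gripper_width"],s["contact_force"])
cv2.imwrite("pics/w28c.png",cv2.resize(p["img"][0:130,270:430,::-1],None,fx=4.5,fy=4.5,interpolation=cv2.INTER_CUBIC))
E
```

```text
[ 435.70682833 -242.79415588  160.08977482] 7.905056932755408 [-2.58452383  1.15605457 -0.39306819]
```

View pics/w28c.png

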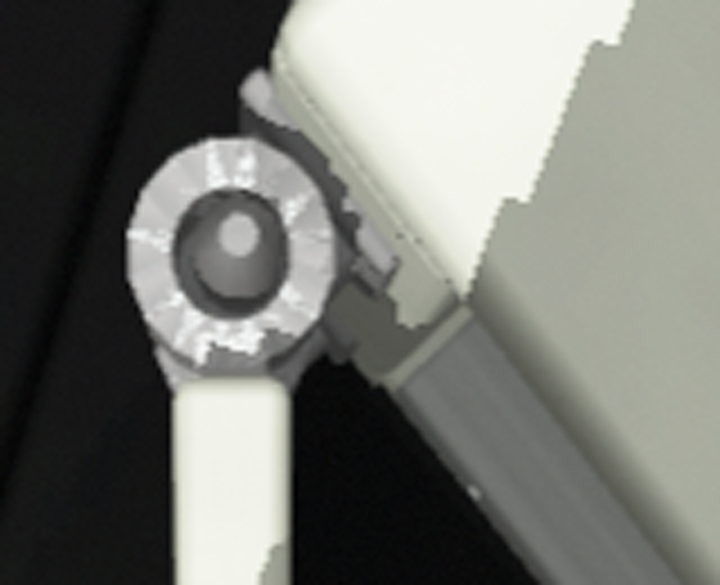

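Emit:
apply_moves(increments=[[[-0.005,-0.003,0.01,0,0,0,-1],[-0.005,-0.003,0.01,0,0,0,-1]]])

```text
clock: 42.2
position: [435.4, -242.8, 159.6]
ee_rot: [0.983, 0.182, 0.001, 0.001]
contact_force: [-2.7, 0.3, 2.4]
gripper_width: 7.8
```

Emit:
apply_moves(increments=[[[0,0,0,0,0,0,-0.7],[0,0,0,0,0,0,-0.5],[0,0,0,0,0,0,-0.4],[0,0,0,0,0,0,-0.4],[0,0,-0.2,0,0,0,-0.4],[0,0,-0.5,0,0,0,-0.3],[0,0,-1,0,0,0,0],[0,0,-1,0,0,0,0],[0,0,-1,0,0,0,0]]])

```text
clock: 43.1
position: [435.3, -242.6, 260.2]
ee_rot: [0.983, 0.182, 0.002, 0.001]
contact_force: [-0.3, -0.6, -0.9]
gripper_width: 42.7
```

```bash
python3 - <<'E'
from fitcab import *
p=snap("wrist","w29")
s=arm.read_state();print(s["position"],s["gripper_width"],s["contact_force"])
plan([400.3,-381.7,230],-27.2,0)
E
```

```text
[ 434.64110645 -242.45513227  258.84560436] 42.97636893910719 [ 0.4417106   0.63045505 -0.80518484]
4 rows [np.float64(-0.487), np.float64(0.701), np.float64(0.171)] [np.float64(-0.0), np.float64(-0.001), np.float64(1.0)] 0
3 rows [np.float64(-0.062), np.float64(0.577), np.float64(0.117)] [np.float64(-0.001), np.float64(-0.0), np.float64(0.68)] 0
```

View pics/w29.png

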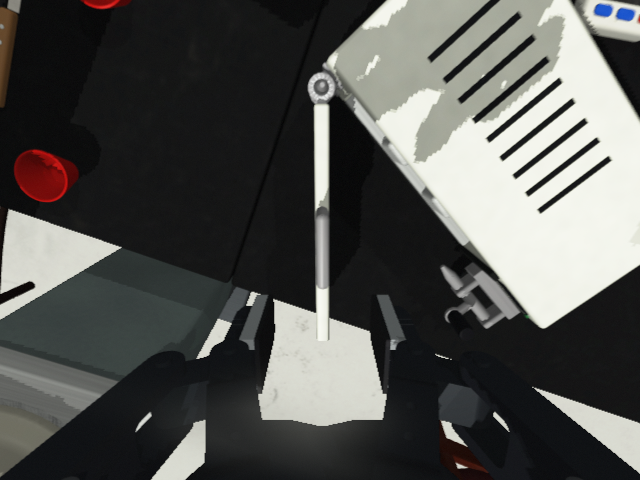

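Door hangs on the pins (ring at (321,87) with the pin inside). Now to the bolt.

Emit:
apply_moves(increments=[[[-0.49,0.7,0.17,0,0,1,0],[-0.49,0.7,0.17,0,0,1,0],[-0.49,0.7,0.17,0,0,1,0],[-0.49,0.7,0.17,0,0,1,0]]])

```text
clock: 43.55
position: [412.9, -326.2, 239.5]
ee_rot: [0.998, -0.07, -0.002, -0.001]
contact_force: [0.2, 0.3, -0.2]
gripper_width: 42.6
```

Emit:
apply_moves(increments=[[[-0.06,0.58,0.12,0,0,0.68,0],[-0.06,0.58,0.12,0,0,0.68,0],[-0.06,0.58,0.12,0,0,0.68,0],[-0.06,0.58,0.12,0,0,0.68,0],[-0.06,0.58,0.12,0,0,0.68,0]]])

```text
clock: 44.05
position: [400.1, -381.9, 228.7]
ee_rot: [0.972, -0.235, -0.001, -0.0]
contact_force: [-0.4, 0.0, -0.1]
gripper_width: 42.8
```

```bash
python3 - <<'E'
from fitcab import *
p=snap("wrist","w30")
s=arm.read_state();print(s["position"],s["gripper_width"],s["contact_force"])
marks(p,{k:Z[k] for k in["pin_high","bolt_knob"]},2)
E
```

```text
[ 400.24002547 -381.8252481   229.0899018 ] 42.840910597543925 [ 0.00869727 -0.50449018 -0.04137521]
bolt_knob 0.66 [324.  246.2] [ 399.4 -382.    66. ]
```

View pics/w30.png

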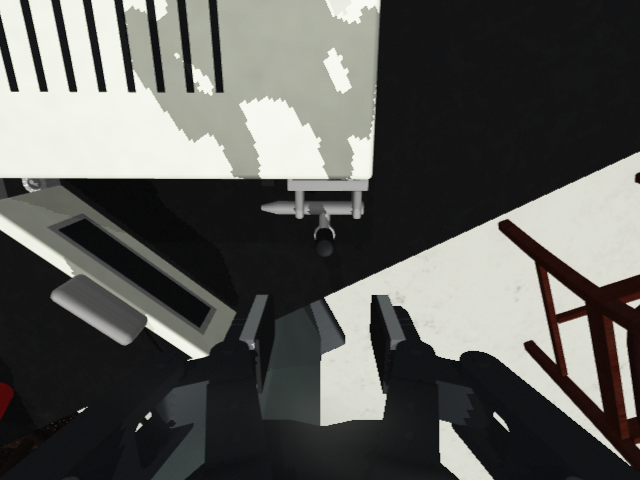

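Emit:
apply_moves(increments=[[[0,0,0.4,0,0,0,-0.3],[0,0,0.7,0,0,0,-0.3],[0,0,0.9,0,0,0,-0.3],[0,0,1,0,0,0,-0.3],[0,0,1,0,0,0,-0.3],[0,0,1,0,0,0,-0.3]]])

```text
clock: 44.8
position: [401.1, -382.4, 130.8]
ee_rot: [0.972, -0.235, 0.001, 0.0]
contact_force: [-0.1, 0.2, 0.2]
gripper_width: 29.6
```

Emit:
apply_moves(increments=[[[0,0,0.03,0,0,0,-0.3],[0,0,0.03,0,0,0,-0.6],[0,0,0.03,0,0,0,-1],[0,0,0.03,0,0,0,-1],[0,0,0.03,0,0,0,-1]]])

```text
clock: 45.3
position: [400.1, -383.4, 127.9]
ee_rot: [0.972, -0.235, 0.0, 0.001]
contact_force: [-2.9, -4.9, 0.1]
gripper_width: 10.8
```

```bash
python3 - <<'E'
from fitcab import *
p=snap("wrist","w31")
s=arm.read_state();print(s["position"],s["gripper_width"],s["contact_force"])
E
```

```text
[ 400.10852645 -383.40860471  127.92254275] 10.691973298182392 [-2.30511123 -5.29473729  0.40772747]
```

View pics/w31.png

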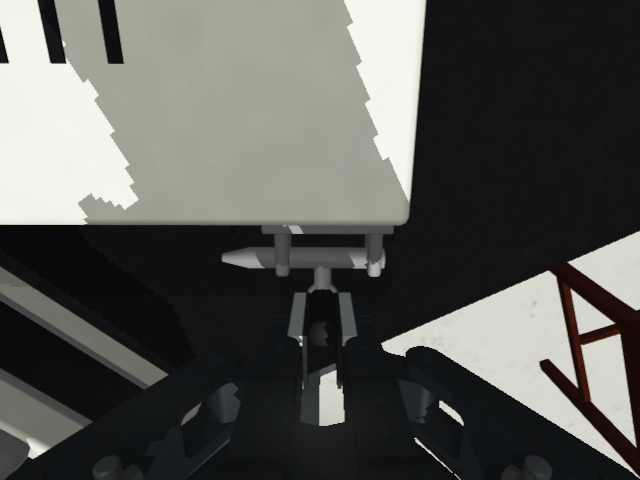

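Emit:
apply_moves(increments=[[[0,0.05,0,0,0,0,-1],[0,0.1,0,0,0,0,-1],[0,0.15,0,0,0,0,-1],[0,0.19,0,0,0,0,-1],[0,0.22,0,0,0,0,-1],[0,0.25,0,0,0,0,-1],[0,0.27,0,0,0,0,-1],[0,0.27,0,0,0,0,-1]]])

```text
clock: 46.15
position: [388.9, -405.3, 127.8]
ee_rot: [0.972, -0.235, 0.001, -0.001]
contact_force: [1.7, 8.5, 8.2]
gripper_width: 10.7
```

```bash
python3 - <<'E'
from fitcab import *
p=snap("wrist","w32")
s=arm.read_state();print(s["position"],s["gripper_width"],s["contact_force"])
E
```

```text
[ 388.85409558 -405.29379623  127.83460243] 10.474931452999094 [1.81776691 7.60534314 6.73585839]
```

View pics/w32.png

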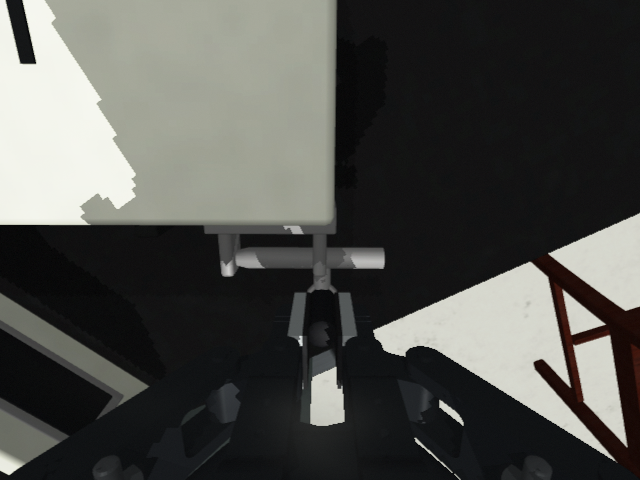

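Emit:
apply_moves(increments=[[[0,-0.025,0,0,0,0,-1],[0,-0.025,0,0,0,0,-0.8],[0,-0.025,0,0,0,0,-0.5],[0,-0.025,0,0,0,0,-0.4],[0,-0.025,0,0,0,0,-0.4],[0,-0.025,-0.3,0,0,0,-0.4],[0,-0.025,-0.7,0,0,0,-0.4],[0,-0.025,-1,0,0,0,-0.4],[0,-0.025,-1,0,0,0,-0.4]]])

```text
clock: 47.1
position: [391.1, -405.4, 231.7]
ee_rot: [0.972, -0.235, 0.005, 0.002]
contact_force: [0.4, -0.8, -0.5]
gripper_width: 25.6
```

```bash
python3 - <<'E'
from fitcab import *
p=snap("wrist","w33")
s=arm.read_state();print(s["position"],s["gripper_width"],s["contact_force"])
marks(p,{k:Z[k] for k in["bolt_knob","door_edge","door_grip"]},2)
plan([378,-216.3,230],-27.2,-1)
E
```

```text
[ 390.02871039 -404.46532926  229.06412184] 25.478514836506648 [-0.19008215  0.36597578 -0.87134938]
bolt_knob 0.83 [321.5 250. ] [ 389.5 -403.4   66. ]
door_edge 0.92 [198.5 344.6] [ 356.3 -271.8   46. ]
door_grip 0.73 [ 62.  315.6] [ 435.3 -237.7   96. ]
3 rows [np.float64(-0.588), np.float64(-1.0), np.float64(-0.025)] [np.float64(-0.001), np.float64(0.003), np.float64(0.0)] -1
2 rows [np.float64(-0.362), np.float64(-0.617), np.float64(-0.017)] [np.float64(-0.0), np.float64(0.002), np.float64(0.0)] -1
```

View pics/w33.png

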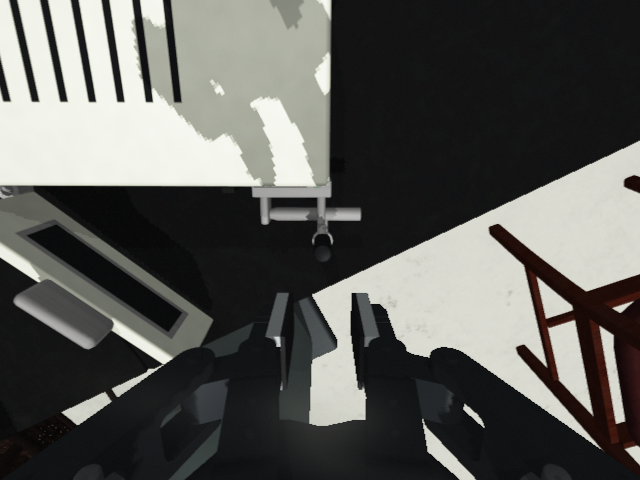

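Emit:
apply_moves(increments=[[[-0.59,-1,0,0,0,0,-1],[-0.59,-1,0,0,0,0,-1],[-0.59,-1,0,0,0,0,-1]]])

```text
clock: 47.6
position: [380.5, -285.0, 225.2]
ee_rot: [0.972, -0.234, -0.002, -0.001]
contact_force: [-0.2, -1.0, -0.6]
gripper_width: 0.5
```

Emit:
apply_moves(increments=[[[-0.36,-0.62,0,0,0,0,-1],[-0.36,-0.62,0,0,0,0,-1],[-0.36,-0.62,0,0,0,0,-1],[-0.36,-0.62,0,0,0,0,-1]]])

```text
clock: 48.0
position: [378.6, -216.2, 226.2]
ee_rot: [0.972, -0.234, -0.001, 0.0]
contact_force: [-0.4, 0.3, -1.0]
gripper_width: 0.1
```

```bash
python3 - <<'E'
from fitcab import *
p=snap("wrist","w34")
s=arm.read_state();print(s["position"],s["gripper_width"],s["contact_force"])
marks(p,{k:Z[k] for k in["bolt_knob","door_edge","door_grip","knuckle_high"]},2)
E
```

```text
[ 378.72520907 -216.68366298  226.29977938] -0.027404656467150845 [0.91026254 1.12312496 0.02789494]
bolt_knob 0.65 [591.1  97.5] [ 389.8 -402.5   66. ]
door_edge 0.76 [404.8 228.6] [ 357.9 -272.6   46. ]
door_grip 0.81 [317.6 156.1] [ 436.  -241.9   96. ]
knuckle_high 0.64 [177.2  25.2] [ 535.8 -202.1   63. ]
```

View pics/w34.png

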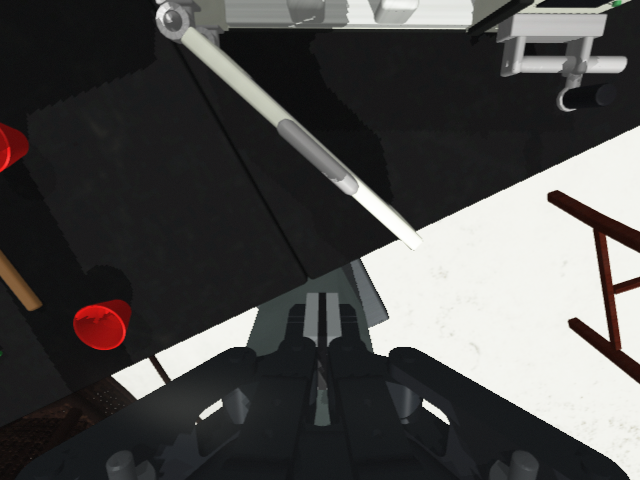

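Emit:
apply_moves(increments=[[[0,0,0.4,0,0,0,-1],[0,0,0.7,0,0,0,-1],[0,0,0.94,0,0,0,-1],[0,0,0.94,0,0,0,-1],[0,0,0.94,0,0,0,-1]]])

```text
clock: 48.75
position: [379.0, -217.0, 133.1]
ee_rot: [0.972, -0.235, -0.0, 0.0]
contact_force: [0.1, -0.1, -0.3]
gripper_width: -0.1
```

```bash
python3 - <<'E'
from fitcab import *
s=arm.read_state();print(s["position"],s["contact_force"])
plan([409.8,-290.9,132],-27.2,-1);plan([451.1,-330.6,132],-27.2,-1,start=([409.8,-290.9,132],-27.2))
E
```

```text
[ 379.00804242 -216.99519637  133.06411803] [ 0.14100114 -0.1381141  -0.25568747]
2 rows [np.float64(0.612), np.float64(0.517), np.float64(0.011)] [np.float64(0.001), np.float64(0.001), np.float64(0.0)] -1
2 rows [np.float64(0.549), np.float64(0.164), np.float64(0.0)] [np.float64(0.0), np.float64(0.0), np.float64(0.0)] -1
```

Emit:
apply_moves(increments=[[[0.06,0.05,0,0,0,0,-1],[0.12,0.1,0,0,0,0,-1],[0.18,0.15,0,0,0,0,-1],[0.25,0.21,0,0,0,0,-1],[0.32,0.27,0,0,0,0,-1],[0.39,0.33,0,0,0,0,-1],[0.46,0.39,0,0,0,0,-1],[0.53,0.45,0,0,0,0,-1],[0.61,0.52,0,0,0,0,-1],[0.61,0.52,0,0,0,0,-1]]])

```text
clock: 49.75
position: [410.0, -291.8, 132.9]
ee_rot: [0.972, -0.235, 0.0, 0.0]
contact_force: [-0.7, 0.2, 0.5]
gripper_width: 0.2
```

```bash
python3 - <<'E'
from fitcab import *
p=snap("wrist","w35")
s=arm.read_state();print(s["position"],s["contact_force"])
E
```

```text
[ 409.43300958 -291.18593987  132.75512036] [ 0.00801442  0.03008663 -0.31605596]
```

View pics/w35.png

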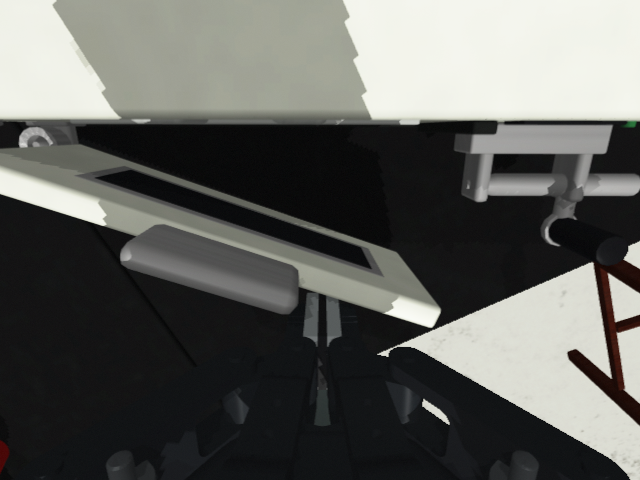

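Emit:
apply_moves(increments=[[[0.06,0.02,0,0,0,0,-1],[0.12,0.04,0,0,0,0,-1],[0.18,0.06,0,0,0,0,-1],[0.24,0.08,0,0,0,0,-1],[0.3,0.1,0,0,0,0,-1],[0.36,0.115,0,0,0,0,-1],[0.42,0.13,0,0,0,0,-1],[0.46,0.15,0,0,0,0,-1],[0.5,0.16,0,0,0,0,-1],[0.5,0.16,0,0,0,0,-1]]])

```text
clock: 50.8
position: [446.8, -328.0, 132.9]
ee_rot: [0.972, -0.235, 0.0, 0.0]
contact_force: [-0.3, 0.2, 0.4]
gripper_width: 0.0
```

Emit:
apply_moves(increments=[[[0.02,0,0,0,0,0,-1],[0.04,0,0,0,0,0,-1],[0.06,0,0,0,0,0,-1],[0.06,0,0,0,0,0,-1]]])

```text
clock: 51.2
position: [452.0, -330.4, 133.0]
ee_rot: [0.972, -0.235, 0.0, 0.0]
contact_force: [-0.8, 0.0, 0.2]
gripper_width: 0.1
```

```bash
python3 - <<'E'
from fitcab import *
p=snap("wrist","w36")
s=arm.read_state();print(s["position"],s["contact_force"])
marks(p,{k:Z[k] for k in["bolt_knob"]},2)
marks(p,dict(door_edge=51,door_grip=101))
E
```

```text
[ 451.82467513 -330.37337454  132.905991  ] [ 0.1590935   0.44483687 -0.03229376]
bolt_knob 0.95 [531.9 356.4] [ 391.3 -404.6   66. ]
door_grip 0.63 [196.3 316.5] [ 488.7 -302.7  101. ]
```

View pics/w36.png

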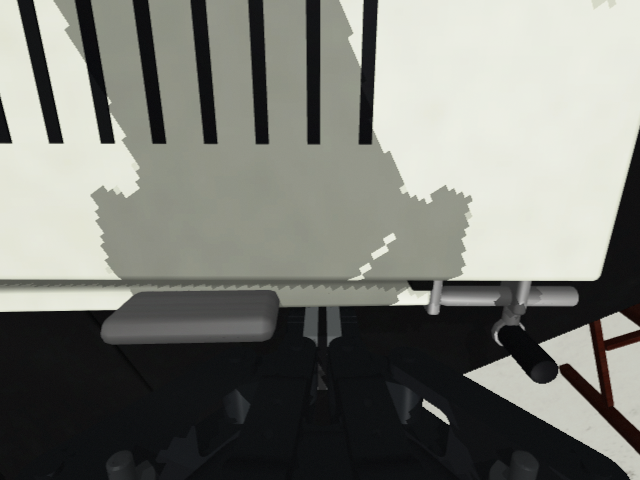

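Almost shut; push the last few millimetres until resistance.

Emit:
apply_moves(increments=[[[0.015,0,0,0,0,0,-1],[0.03,0,0,0,0,0,-1],[0.03,0,0,0,0,0,-1]]])

```text
clock: 51.7
position: [452.7, -330.9, 132.5]
ee_rot: [0.972, -0.235, -0.003, -0.001]
contact_force: [-4.5, 4.1, 3.5]
gripper_width: 0.1
```

Emit:
apply_moves(increments=[[[0.015,0,0,0,0,0,-1],[0.03,0,0,0,0,0,-1],[0.03,0,0,0,0,0,-1]]])

```text
clock: 52.0
position: [453.2, -331.2, 132.1]
ee_rot: [0.972, -0.236, -0.006, -0.001]
contact_force: [-8.8, 6.2, 6.7]
gripper_width: -0.4
```

Emit:
apply_moves(increments=[[[0,0,0,0,0,0,-1],[-0.05,0,0,0,0,0,-1],[-0.2,0,0,0,0,0,-1],[-0.4,0,0,0,0,0,-1],[-0.4,0,-0.5,0,0,0,-1],[-0.4,0,-1,0,0,0,-0.4],[-0.4,0,-1,0,0,0,-0.4]]])

```text
clock: 52.7
position: [425.4, -316.8, 240.7]
ee_rot: [0.972, -0.234, 0.009, 0.002]
contact_force: [0.6, 0.1, 0.2]
gripper_width: 25.6
```

```bash
python3 - <<'E'
from fitcab import *
p=snap("wrist","w37")
s=arm.read_state();print(s["position"],s["contact_force"])
marks(p,dict(bolt_knob=66,door_edge=51,door_grip=101,knuckle_high=68,pin_high=68,lug_left=52))
plan([389.8,-403.8,230],-27.2,-.4)
E
```

```text
[ 423.75631456 -315.84842472  237.20507881] [ 0.09258272  0.43065595 -0.50166438]
bolt_knob 0.82 [457.6 237.7] [ 386.2 -405.5   66. ]
door_edge 0.79 [374.2 179.6] [ 448.6 -370.4   51. ]
door_grip 0.94 [250.9 187.7] [ 486.3 -299.6  101. ]
knuckle_high 0.68 [104.9 181. ] [ 534.2 -205.3   68. ]
pin_high 0.92 [104.9 181.1] [ 534.1 -205.2   68. ]
lug_left 0.73 [143.2 172.6] [ 529.1 -224.    52. ]
2 rows [np.float64(0.128), np.float64(0.935), np.float64(0.016)] [np.float64(0.001), np.float64(0.005), np.float64(0.001)] -0.4
```

View pics/w37.png

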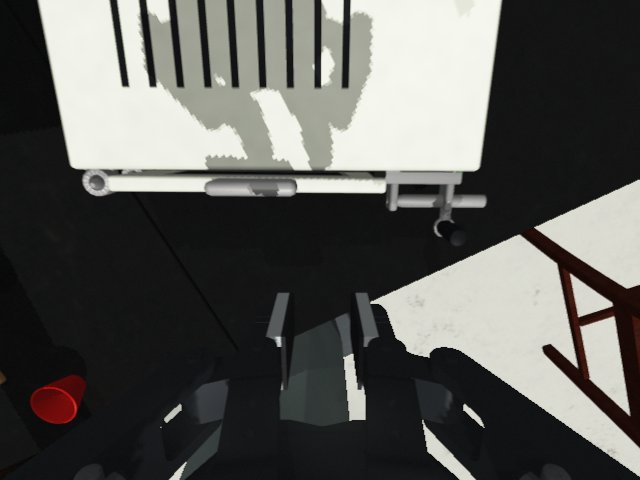

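Emit:
apply_moves(increments=[[[0.06,0.45,0,0,0.005,0,-0.3],[0.13,0.93,0.02,0,0.005,0,-0.3],[0.13,0.93,0.02,0,0.005,0,-0.3],[0.13,0.93,0.02,0,0.005,0,-0.3],[0.13,0.93,0.02,0,0.005,0,-0.3]]])

```text
clock: 53.55
position: [390.5, -403.1, 230.1]
ee_rot: [0.972, -0.235, 0.0, 0.0]
contact_force: [-0.0, 0.6, 0.5]
gripper_width: 30.1
```

```bash
python3 - <<'E'
from fitcab import *
p=snap("wrist","w38")
s=arm.read_state();print(s["position"],s["gripper_width"],s["contact_force"])
marks(p,dict(bolt_knob=66,door_edge=51))
plan([389.8,-403.8,128],-27.2,-.3)
E
```

```text
[ 390.77070091 -402.81550485  230.43606781] 29.718270333464726 [-0.53196789 -0.5487867  -0.7394838 ]
bolt_knob 0.75 [323.8 243.8] [ 391.5 -403.9   66. ]
door_edge 0.59 [249.8 191.3] [ 445.5 -373.1   51. ]
2 rows [np.float64(-0.008), np.float64(0.015), np.float64(1.0)] [np.float64(-0.0), np.float64(-0.004), np.float64(0.004)] -0.3
1 rows [np.float64(-0.0), np.float64(0.001), np.float64(0.029)] [np.float64(-0.0), np.float64(-0.001), np.float64(0.0)] -0.3
```

View pics/w38.png

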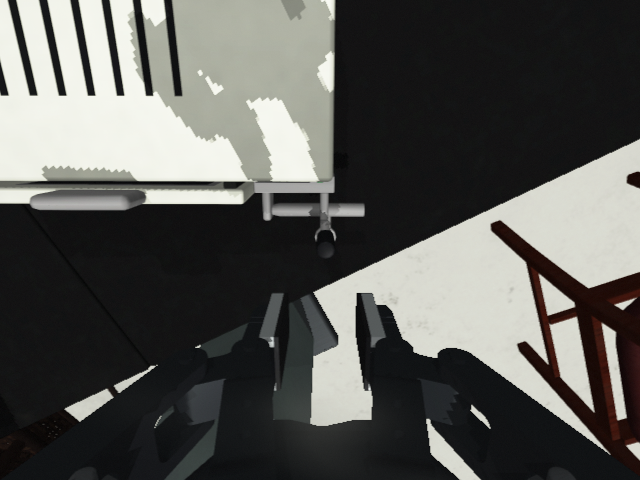

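Emit:
apply_moves(increments=[[[-0.01,0.01,0.4,0,0,0,-0.3],[-0.01,0.01,0.7,0,0,0,-0.3],[-0.01,0.01,0.9,0,0,0,-0.3],[-0.01,0.01,1,0,0,0,-0.3],[-0.01,0.01,1,0,0,0,-0.3]]])

```text
clock: 54.2
position: [389.4, -403.3, 129.9]
ee_rot: [0.972, -0.234, 0.0, -0.0]
contact_force: [-0.1, -1.1, -0.0]
gripper_width: 29.7
```

Emit:
apply_moves(increments=[[[0,0,0.03,0,0,0,-0.3],[0,0,0.03,0,0,0,-0.6],[0,0,0.03,0,0,0,-1],[0,0,0.03,0,0,0,-1],[0,0,0.03,0,0,0,-1]]])

```text
clock: 54.7
position: [389.9, -404.6, 129.1]
ee_rot: [0.972, -0.235, 0.002, 0.001]
contact_force: [-2.0, -0.9, 4.7]
gripper_width: 10.6
```

Emit:
apply_moves(increments=[[[0,-0.05,0,0,0,0,-1],[0,-0.1,0,0,0,0,-1],[0,-0.14,0,0,0,0,-1],[0,-0.18,0,0,0,0,-1],[0,-0.22,0,0,0,0,-1],[0,-0.24,0,0,0,0,-1],[0,-0.24,0,0,0,0,-1]]])

```text
clock: 55.4
position: [400.6, -383.7, 129.1]
ee_rot: [0.972, -0.234, 0.002, 0.001]
contact_force: [-2.5, -3.3, 5.5]
gripper_width: 10.7
```

```bash
python3 - <<'E'
from fitcab import *
p=snap("wrist","w39")
s=arm.read_state();print(s["position"],s["gripper_width"],s["contact_force"])
E
```

```text
[ 400.65191915 -383.74193575  129.09327882] 10.472093008520906 [-2.04565783 -4.26189928  6.35235033]
```

View pics/w39.png

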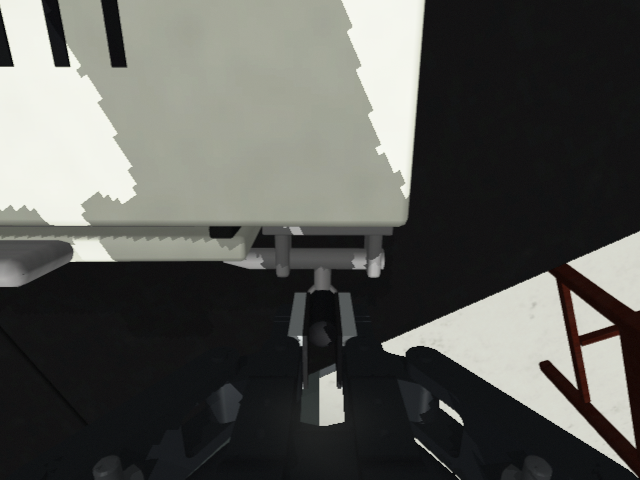

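Emit:
apply_moves(increments=[[[0,-0.02,0,0,0,0,-1],[0,-0.02,0,0,0,0,-1],[0,-0.01,0,0,0,0,-0.8],[0,0,0,0,0,0,-0.5],[0,0,0,0,0,0,-0.3],[0,0,0,0,0,0,-0.3],[0,0,-0.4,0,0,0,-0.3],[0,0,-0.7,0,0,0,-0.3],[0,0,-1,0,0,0,-0.3],[0,0,-1,0,0,0,-0.3]]])

```text
clock: 56.45
position: [402.2, -383.4, 232.4]
ee_rot: [0.972, -0.234, 0.006, 0.002]
contact_force: [-0.0, 0.5, 0.9]
gripper_width: 30.1
```

Emit:
apply_moves(increments=[[[-0.2,-0.6,-0.2,0,0,0,0],[-0.2,-0.6,-0.2,0,0,0,0],[-0.2,-0.6,-0.2,0,0,0,0],[-0.2,-0.6,-0.2,0,0,0,0]]])

```text
clock: 56.85
position: [409.8, -319.7, 247.3]
ee_rot: [0.972, -0.234, 0.001, 0.0]
contact_force: [-0.3, 0.1, -0.7]
gripper_width: 42.8
```

```bash
python3 - <<'E'
from fitcab import *
p=snap("wrist","w40")
s=arm.read_state();print(s["position"],s["gripper_width"],s["contact_force"])
for l,z in dict(bolt_knob=66,door_edge=51,door_grip=101,knuckle_high=68,knuckle_low=17,pin_high=68).items():
    for m in arm.mark_of(l,p)[:1]:
        X=onz(p,m["at"],z);d=X[:2]-[557.8,-325.1];a=-.474
        print(l,m["conf"],np.round(X,1),"cab",np.round([np.cos(a)*d[0]+np.sin(a)*d[1],-np.sin(a)*d[0]+np.cos(a)*d[1]],1))
snap("top","top2");snap("scene","scene2")
E
```

```text
[ 409.64452916 -320.08568512  247.11539382] 42.40628564185267 [-0.77749087  0.10718829 -0.32523236]
bolt_knob 0.93 [ 401.4 -383.3   66. ] cab [-112.6 -123.2]
door_edge 0.72 [ 448.  -372.9   51. ] cab [-75.9 -92.7]
door_grip 0.89 [ 485.5 -301.4  101. ] cab [-75.2 -12. ]
knuckle_high 0.75 [ 534.2 -205.8   68. ] cab [-75.4  95.3]
knuckle_low 0.61 [ 534.  -204.3   17. ] cab [-76.3  96.6]
pin_high 0.6 [ 534.2 -206.9   68. ] cab [-75.   94.4]
```

View pics/w40.png

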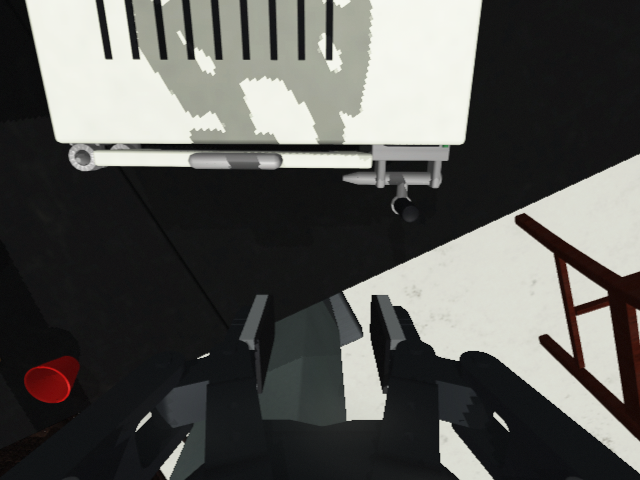

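View pics/top2.png

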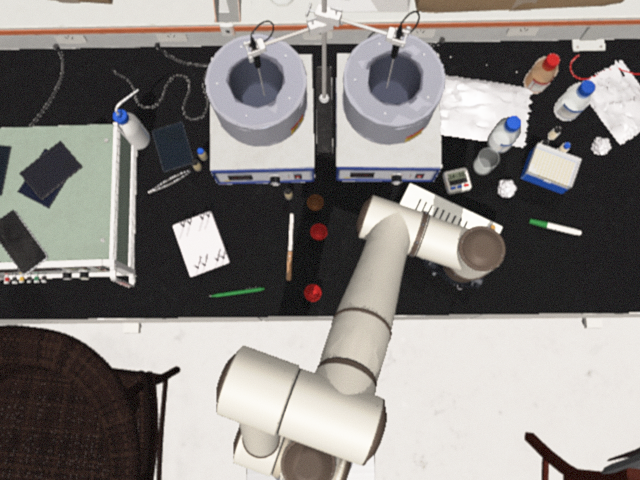

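```bash
python3 - <<'E'
from h import *
print(arm.job_done())
E
```

```text
the job is handed in; nothing more can be done
None
```

The job is done and handed in at about 57 s. Two crucibles, one large and one small, were on the bench.

- **Crucibles and tray:** I drew the tray out to its stop and set the large crucible in the left recess and the small one in the right. I then pushed the tray home. The lugs measured at their home place, and the push ended against a stop. The crucibles were last seen standing in their recesses before the tray went in.
- **Door:** I took it from the rack and lowered it over both pins until the brackets carried its weight. I drew the bolt about 24 mm, pushed the door shut against the stop strip and pushed the bolt back.

Last checks by camera, measured from the cabinet:

| Check | Measured | Wanted |
|---|---|---|
| Door's free edge, x | -76 mm | above -85 mm |
| Knuckles from the pin, sideways | about 1–2 mm | under 5 mm |
| Bolt knob from its starting place | about 2 mm, within camera error | within 4 mm |

The spatula, vial and pen lie where they were in the final top picture. The arm was clear of everything, and no check failed or disagreed. The hand-in gave no verdict.

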